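# Put the service tools back in their shadow tray and fit its cover

### The job

Lay the loose scraper and the loose fork spanner fully home in their own cut-outs of the red wooden tray, flat and let go, and after that set the plywood cover on the tray so that it sits down level over both steel pins. Keep the cover about level whenever it is moved, and hold each piece until it is down in its place: do not drop it in or ram it on. Leave the caliper in its cut-out, and do not shove or knock over anything else.

Things in the scene. Friction and masses are not known exactly. Their poses are not given: they have to be found in the camera images.
- scraper: Loose scraper, 142 mm long, flat on the mat. Origin on its underside, under the handle's centre line; x along the tool to the blade, z up. Wooden handle (grip here) x -75 to 15 mm, 18 wide, 28 thick; steel neck x 15 to 35, 12 wide, 8 thick; steel blade x 35 to 67, 42 wide, 8 thick. All undersides at z = 0. 0.09-0.16 kg.
- spanner: Loose fork spanner, 142 mm long, flat on the mat. Origin on its underside, under the handle's centre line; x along the tool to the fork, z up. Black handle (grip here) x -70 to 30 mm, 18 wide, 28 thick; steel head x 30 to 46, 40 wide, 10 thick; two prongs x 46 to 72, each 10 wide, 15 either side of the centre line. All undersides at z = 0. 0.1-0.19 kg.
- tray: Fixed wooden tray, 210 (x) by 180 (y) mm. Origin: centre of its underside, z up. Red top face at z = 30 mm with three cut-outs 10 mm deep (floor z = 20), each its tool's outline plus 2 mm all round: scraper's at y = 50, blade to +x; caliper's at y = 0 (filled); spanner's at y = -50, fork to -x, with an island between the prongs. A laid tool's handle stands 18 mm above the red face.
- pocket_scraper (a point): Point on the floor of the scraper's cut-out where the scraper's origin must come; axes as the scraper's must be (x towards the blade end, z up).
- pocket_spanner (a point): Point on the floor of the spanner's cut-out where the spanner's origin must come; axes as the spanner's must be (x towards the fork end, z up).
- cover: Loose plywood cover, 210 (x) by 180 (y) by 8 mm, at first flat on the worktop. Origin: centre of its underside, z up. Two 13 mm through holes at (90, -75) and (-90, 75) mm. On top in the middle a wooden bar grip 18 wide (x), 90 long (y), from z = 8 to 38 mm. It fits either way round (half a turn about z). 0.2-0.37 kg.
- cover_seat (a point): Centre of the cover's seat, 54 mm above the tray's underside, axes as the tray's; the seated cover's origin comes here, x axes parallel. Four posts, 20 mm diameter, at x +-90, y +-75 mm end at this height (24 mm above the red face); those at (90, -75) and (-90, 75) carry steel pins of 10 mm diameter, tapered, 22 mm high above this level.
- mat: Fixed thin grey mat, 220 (x) by 210 (y) by 2 mm, on which the two tools and the bottle cap lie. Origin: centre of its underside.
- caliper: Steel caliper, 150 mm long, already lying in the tray's middle cut-out; its sliding head stands up to 8 mm above the red face and is 34 by 16 mm, near its middle. Leave it there. Origin: on its underside, x along it.
- cap: Bystander: white bottle cap, 22 mm diameter, 12 mm high, lying on the mat between the tools. Origin: centre of its underside.
- bottle: Bystander: standing sample bottle, 60 mm diameter, 115 mm high. Origin: centre of its underside.
- cup: Bystander: clear cup, 68 mm diameter, 75 mm high, with a stick reaching 128 mm. Origin: centre of its underside.
- dish: Bystander: shallow clear dish, 56 mm diameter, 12 mm high. Origin: centre of its underside.
- vials: Bystander: small wooden block 50 by 50 mm with two standing vials, 57 mm high in all. Origin: centre of its underside.
Mind the look-alikes: they are no part of the job. Leave any green or purple look-alike of the spanner alone. Leave any orange look-alike of the caliper alone.

How it is judged:
By the outcome, as a careful person would: the job done as asked, in the order asked, and still so for the second after the job is handed in, with the robot touching nothing.
It also fails if it takes over 72 s, if anything falls off the work surface, if the arm or the gripper's body presses on something with over 40 N, if the wrist force passes 120 N, or if a joint passes its speed limit or range.

### The arm

A 6-joint arm with a two-finger parallel gripper is mounted at the origin on the work surface. World frame = base frame: x ahead of the robot, y to its left, z up, the work surface at z = 0. Lengths are in m, angles in rad, forces in N, time in s.
With the tool pointing down it reaches from about 0.375 to 0.9 m from the base axis. Payload 3.1 kg.
Tool frame: the origin (TCP) lies at the very end of the fingers, on their centre line; the grasp point (between the pads) lies 19 mm behind it (manip.grasp_offset is the distance from the TCP to the grasp point, in m); y points along the fingers, z is the direction in which the jaws open and shut, and the axes are right-handed (so a half turn about y gives the same grasp; the last joint's range is limited). The gripper opens to 85 mm and grips with 20 to 120 N. Pads are 22 mm wide; open, the fingers measure 114 mm over their backs; the gripper's body (76 mm by 85 mm) begins 54 mm behind the grasp point. The pads swing forward as they close: fully open they stand 13 mm farther back than shut.
Start: joints at [-1.48, 0.527, 1.433, -0, 1.181, -0.178], TCP at [0.167, -0.602, 0.231] pointing down, gripper open.
Joint ranges: [-3.08, 3.08], [-0.75, 2.2], [0.22, 2.44], [-1.43, 4.57], [0, 2.65], [-2.85, 2.85]. Speed limits (rad/s): [2.79, 2.79, 3.14, 3.14, 3.14, 3.14].

### API

Orientations are given as a unit quaternion [x, y, z, w].
In Python, from station import manip gives the robot as it stands.
- The arm moves only by the tool apply_moves, never from a script. Its argument "motion" is a list of rows, each a list of 5 numbers: the finger opening in mm, from 0 to 85.4, then the shift along the tool's x, y, z in units of 30 mm (1.0 is 30 mm), then the turn about the tool's y in units of 10 degrees (1.0 is 10 degrees). In form: [[fingers, x, y, z, twist], ...]. A call has 1 to 12 rows; each row is the pose to reach, as a shift and turn from the pose commanded when the call began, along the tool's axes at that moment; what a row does not reach only later rows make up. A row lasts 1/8 s, in which the tool goes at most 62.5 mm and 10.7 degrees, less where a joint would pass 70% of its speed; a pose out of reach is approached as far as the arm can. A call with a gripper value outside its range is refused whole. The fingers move at their own pace and stop on an object; "squeeze" is the grip in N (left out, the last holds). Time passes only in rows, so rows that repeat a pose let the fingers close. It gives the time, the measured TCP pose, the force and the opening at its end, in the units of the state.
- manip.sense(): the state, without advancing time (a new reading comes with each control period).
- manip.snapshot(name): name is "scene" or "top" or "wrist"; returns the picture (384x512x3 uint8, red, green, blue); there is no depth.
- manip.get_calibration(name): a dict with "intrinsics" (3x3 intrinsics, pixels), "dist_coeffs" ([k1, k2, p1, p2, k3] as OpenCV has them; the pictures are not rectified), "extrinsics" (4x4, takes a point from camera to world coordinates). Camera axes: x right, y up, looking along -z (the intrinsics and any distortion apply to the point x, -y, -z); pixel columns grow to the right and rows downward; lengths in m; the calibration is good to about 2 mm. A picture is of the moment at which its call begins: read the wrist's pose just before it. get_calibration takes no time and is no camera call; for the wrist camera it gives the pose at the moment of the call.
- manip.sign_off(): hands the job in, once; it reports no verdict.
The state is a dict: "t": time; "q": joint angles; "qd": joint speeds; "tau": joint torques, N m; "tcp_pos": TCP position; "tool_rot": TCP orientation; "force": force on the tool from outside, world axes, zero at the start; "ft_torque": the same for the moment, N m; "finger_gap": opening from 0.0 (shut) to 1.0 (fully open).
Only numpy, scipy, OpenCV 4.12 (cv2) and the standard library are available. Lean on these libraries where they do the work, as an engineer would, in place of code of your own. Each camera call takes 0.05 s, during which the arm holds its last target.

## Working session

There is one attempt and no reset: what is moved stays moved. The work goes in short steps, Python scripts to look and compute and a tool call to move; the robot and the scene stay as the last step left them, time stands still between calls to the robot, and variables do not carry over. Pictures are saved under pics/ and viewed, and the job is handed in when it is done.

Besides the shell and the picture viewer there is one more tool, called after "Request:" as a command line: name --pt "numbers of a row" for each row, then --argument value for the rest. apply_moves: Moves the arm, as the interface text tells. Its arguments: {"type":"object","properties":{"motion":{"type":"array"},"squeeze":{"type":"number"}},"required":["motion"]}

```bash
ls; mkdir -p pics
python3 - <<'E'
from station import manip
import cv2
print(manip.sense())
for n in ["scene","top","wrist"]:
    c=manip.get_calibration(n); print(n,c)
    im=manip.snapshot(n); cv2.imwrite(f"pics/{n}0.png",im[:,:,::-1])
E
```

```text
pics
{'t': 0.0, 'q': array([-1.47948932e+00,  5.28434423e-01,  1.43392317e+00,  1.96219109e-05,
        1.18141203e+00, -1.78504822e-01]), 'qd': array([ 5.97713553e-04,  8.90135029e-05,  4.82497770e-04,  5.46430270e-04,
       -1.22119896e-03, -8.58278207e-04]), 'tau': array([-9.16560894e-04, -4.42349160e+01, -1.78023702e+01, -2.99240464e-04,
        8.40220047e-03,  1.98602078e-05]), 'tcp_pos': array([ 0.16655705, -0.60164228,  0.2303465 ]), 'tool_rot': array([-0.09506117,  0.70145061, -0.69991328,  0.09514108]), 'force': array([ 0.27292165,  0.79551378, -0.2736337 ]), 'ft_torque': array([-0.02538111,  0.04676269,  0.04705479]), 'finger_gap': 0.9978698688199752}
scene {'intrinsics': array([[351.96515272,   0.        , 253.18377565],
       [  0.        , 351.96515272, 188.34599528],
       [  0.        ,   0.        ,   1.        ]]), 'dist_coeffs': array([-0.09789765,  0.        ,  0.        ,  0.        ,  0.        ]), 'extrinsics': array([[-0.82241644, -0.45283952,  0.34433642,  0.89987103],
       [ 0.56884159, -0.66215932,  0.48781584,  0.46986624],
       [ 0.00710328,  0.597
[... 535 characters left out ...]
73065 ,  0.98701981],
       [ 0.        ,  0.        ,  0.        ,  1.        ]])}
wrist {'intrinsics': array([[339.17809373,   0.        , 252.55723602],
       [  0.        , 339.17809373, 191.95743295],
       [  0.        ,   0.        ,   1.        ]]), 'dist_coeffs': array([-0.0634665,  0.       ,  0.       ,  0.       ,  0.       ]), 'extrinsics': array([[ 2.66964934e-01,  9.12399210e-01,  3.10253777e-01,
         2.46262752e-01],
       [-9.63706112e-01,  2.52920004e-01,  8.54517454e-02,
        -5.78960097e-01],
       [-5.03281415e-04, -3.21806080e-01,  9.46805468e-01,
         3.71761972e-01],
       [ 0.00000000e+00,  0.00000000e+00,  0.00000000e+00,
         1.00000000e+00]])}
```

View pics/top0.png

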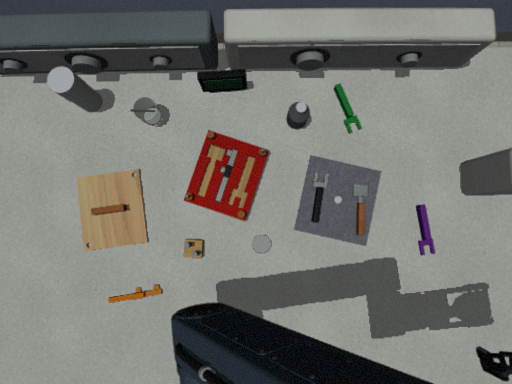

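View pics/scene0.png

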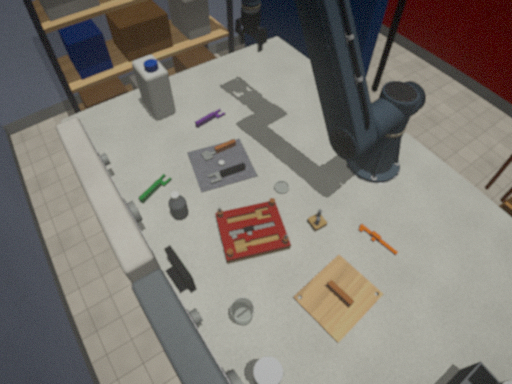

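View pics/wrist0.png

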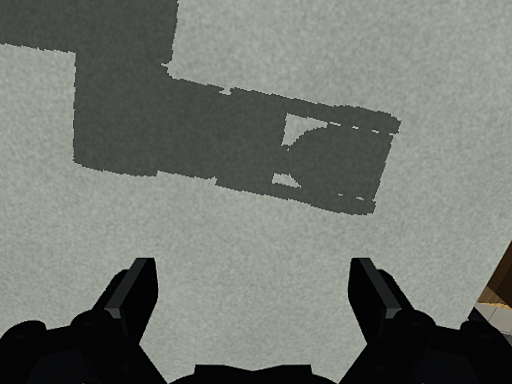

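Top view: black spanner around (319,198) on the mat and scraper around (361,208), cap (338,200); green (346,107) and purple (425,230) are look-alikes off the mat; tray (228,175); cover (113,209) with its bar; orange caliper look-alike (135,295). I'll enlarge and set up helpers.

```bash
cat > h.py <<'E'
import numpy as np, cv2, json
from scipy.spatial.transform import Rotation as R
from scipy.optimize import least_squares
def load(manip,name): 
    c=manip.get_calibration(name); return dict(K=np.array(c["intrinsics"]),d=np.array(c["dist_coeffs"]),E=np.array(c["extrinsics"]))
F=np.diag([1,-1,-1.])
def proj(c,P):
    P=np.atleast_2d(P).astype(float); X=(P-c['E'][:3,3])@c['E'][:3,:3]@F
    return cv2.projectPoints(X,np.zeros(3),np.zeros(3),c['K'],c['d'])[0].reshape(-1,2)
def ray(c,uv):
    n=cv2.undistortPoints(np.atleast_2d(uv).astype(float).reshape(-1,1,2),c['K'],c['d']).reshape(-1,2)
    v=np.c_[n,np.ones(len(n))]@F@c['E'][:3,:3].T
    return c['E'][:3,3],v
def atz(c,uv,z):
    o,v=ray(c,uv); return o+v*((z-o[2])/v[:,2])[:,None]
def tri(cs,uvs):
    A=np.zeros((3,3));b=np.zeros(3)
    for c,uv in zip(cs,uvs):
        o,v=ray(c,uv); v=v[0]/np.linalg.norm(v[0]); M=np.eye(3)-np.outer(v,v); A+=M;b+=M@o
    return np.linalg.solve(A,b)
def save(name,c): json.dump({k:v.tolist() for k,v in c.items()},open(f"pics/{name}.json","w"))
def rd(name): return {k:np.array(v) for k,v in json.load(open(f"pics/{name}.json")).items()}
def shot(manip,cam,name):
    c=load(manip,cam); im=manip.snapshot(cam)[:,:,::-1]; cv2.imwrite(f"pics/{name}.png",im); save(name,c); return c,im
def crop(src,x0,y0,x1,y1,out,s):
    im=cv2.imread(f"pics/{src}.png")[y0:y1,x0:x1]; cv2.imwrite(f"pics/{out}.png",cv2.resize(im,None,fx=s,fy=s,interpolation=cv2.INTER_CUBIC))
def pose2(ref_pos,ref_q,pos,yaw_rows):pass
def go(manip,pos,zdir=None,ref=None):
    """needed shift in units (30mm) and twist in 10deg units from current measured pose; tool pointing down; zdir = world angle(rad) of jaw axis, mod pi"""
    s=manip.sense(); p,q=s["tcp_pos"],s["tool_rot"]
    Rm=R.from_quat(q).as_matrix()
    d=Rm.T@(np.array(pos)-p)/0.03
    tw=0
    if zdir is not None:
        z=np.array([np.cos(zdir),np.sin(zdir),0]); zl=Rm.T@z
        a=np.degrees(np.arctan2(zl[0],zl[2])); a=(a+90)%180-90; tw=a/10
    print("t",round(s["t"],2),"p",np.round(p,4),"q6",np.round(s["q"],3),"y",np.round(Rm[:,1],3),"z",np.round(Rm[:,2],3))
    print("shift",np.round(d,3),"twist",np.round(tw,3), "(alt",np.round(tw-np.sign(tw)*18,2),")","F",np.round(s["force"],1),"gap",round(s["finger_gap"],3))
    return d,tw
E
python3 - <<'E'
from h import *
from station import manip
for n in ["scene","top"]: save(n+"0",load(manip,n))
c=rd("top0")
for n,uv,z in [("spanner",(319,198),.02),("scraper",(361,208),.02),("tray",(228,175),.03),("cover",(113,209),.01),("mat",(338,200),0),("bottle",(298,125),0),("green",(347,107),0),("cup",(148,112),0),("dish",(262,243),0),("vials",(194,248),0.03)]:
    print(n,np.round(atz(c,uv,z),3))
crop("top0",150,110,400,265,"ctop",3.2)
go(manip,[0.36,-0.2,0.3],0)
E
```

```text
spanner [[ 0.501 -0.266  0.02 ]]
scraper [[ 0.471 -0.383  0.02 ]]
tray [[ 0.569 -0.013  0.03 ]]
cover [[0.481 0.315 0.01 ]]
mat [[ 0.496 -0.324  0.   ]]
bottle [[ 0.716 -0.215  0.   ]]
green [[ 0.767 -0.36   0.   ]]
cup [[0.762 0.221 0.   ]]
dish [[ 0.378 -0.104  0.   ]]
vials [[0.369 0.083 0.03 ]]
t 0.15 p [ 0.1665 -0.6018  0.2305] q6 [-1.48   0.528  1.434 -0.     1.181 -0.178] y [-0.     0.002 -1.   ] z [ 0.267 -0.964 -0.002]
shift [ -9.786  -2.294 -11.195] twist -7.454 (alt 10.55 ) F [-0.8 -0.1  0.7] gap 0.998
```

View pics/ctop.png

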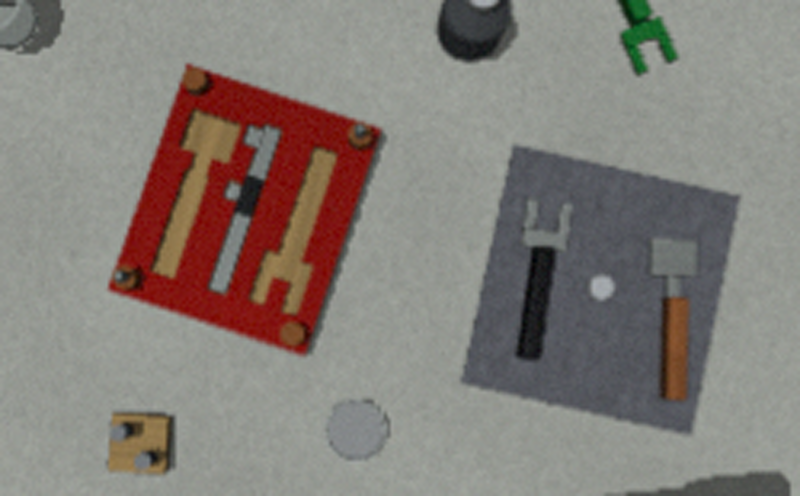

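The black spanner on the mat is the one (handle black, on the mat); green/purple ones are off the mat. Moving the wrist camera over the mat.

Run:
```python
from h import *
from station import manip
go(manip,[0.47,-0.32,0.22])
```

```text
t 0.15 p [ 0.1665 -0.6018  0.2305] q6 [-1.48   0.528  1.434 -0.     1.181 -0.178] y [-0.     0.002 -1.   ] z [ 0.267 -0.964 -0.002]
shift [-12.253   0.365  -6.358] twist 0 (alt 0 ) F [-0.8 -0.1  0.7] gap 0.998
```

Request:
apply_moves --pt "85 -1.8 0.1 -0.9 0" --pt "85 -3.6 0.1 -1.8 0" --pt "85 -5.4 0.2 -2.7 0" --pt "85 -7.2 0.2 -3.6 0" --pt "85 -9 0.3 -4.5 0" --pt "85 -10.8 0.4 -5.4 0" --pt "85 -12.2 0.4 -6.4 0" --pt "85 -12.2 0.4 -6.4 0" --pt "85 -12.2 0.4 -6.4 0" --pt "85 -12.2 0.4 -6.4 0"

```text
t: 1.4
tcp_pos: [0.4674, -0.321, 0.2193]
tool_rot: [0.095, -0.701, 0.701, -0.094]
force: [-0.7, -1.0, -0.0]
finger_gap: 0.996
```

Run:
```python
from h import *
from station import manip
shot(manip,"wrist","w1")
go(manip,[0.47,-0.24,0.22])
```

```text
t 1.45 p [ 0.4673 -0.321   0.2192] q6 [-0.799  0.464  1.593 -0.     1.084  0.504] y [-0. -0. -1.] z [ 0.264 -0.964  0.   ]
shift [-0.8   -0.026 -2.582] twist 0 (alt 0 ) F [0.4 0.5 0. ] gap 0.991
```

View pics/w1.png

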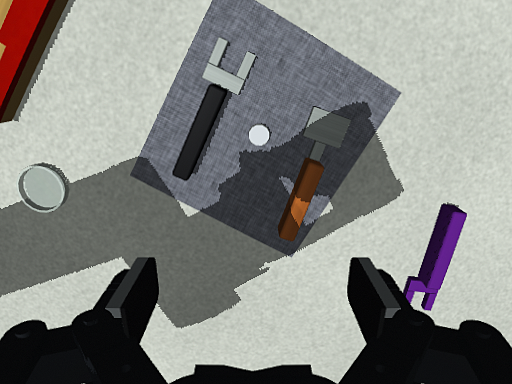

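Wrist view: spanner prongs at top (220,40)/(248,58), handle end (182,178); scraper blade (327,127), handle end (287,238); cap (259,134). Second view from further towards the tray.

Request:
apply_moves --pt "85 -1 0 -2 0" --pt "85 -2 0 -4 0" --pt "85 -2.5 0 -5.2 0" --pt "85 -2.5 0 -5.2 0" --pt "85 -2.5 0 -5.2 0"

```text
t: 2.08
tcp_pos: [0.4991, -0.1507, 0.2195]
tool_rot: [0.095, -0.7, 0.701, -0.095]
force: [0.5, -0.4, -0.2]
finger_gap: 0.993
```

Run:
```python
from h import *
from station import manip
shot(manip,"wrist","w2")
go(manip,[0.55,-0.03,0.22])
```

```text
t 2.12 p [ 0.499  -0.1512  0.2195] q6 [-5.080e-01  4.040e-01  1.704e+00 -1.000e-03  1.032e+00  7.950e-01] y [ 0.001 -0.001 -1.   ] z [ 0.265 -0.964  0.001]
shift [-2.707 -0.02  -3.445] twist 0 (alt 0 ) F [ 1.2 -0.1 -0.6] gap 0.993
```

View pics/w2.png

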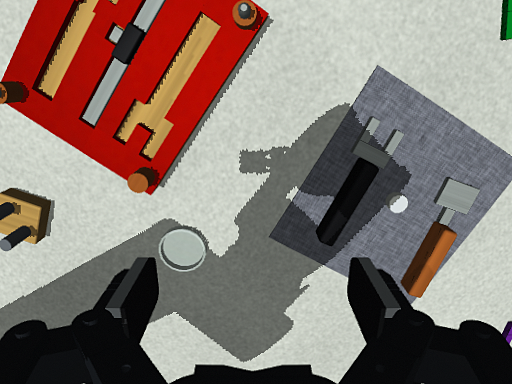

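Request:
apply_moves --pt "85 -1.4 -0.1 -1.6 0" --pt "85 -2.8 -0.2 -3.4 0" --pt "85 -2.8 -0.4 -4 0" --pt "85 -2.8 -0.4 -4 0" --pt "85 -2.8 -0.4 -4 0"

```text
t: 2.75
tcp_pos: [0.5481, -0.0132, 0.2311]
tool_rot: [0.094, -0.701, 0.701, -0.094]
force: [-0.5, 0.1, -0.3]
finger_gap: 1.0
```

Run:
```python
from h import *
from station import manip
shot(manip,"wrist","w3")
crop("w1",120,10,420,260,"cw1",2.6)
crop("w2",270,60,512,310,"cw2",2.4)
```

```text
(no output)
```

View pics/w3.png

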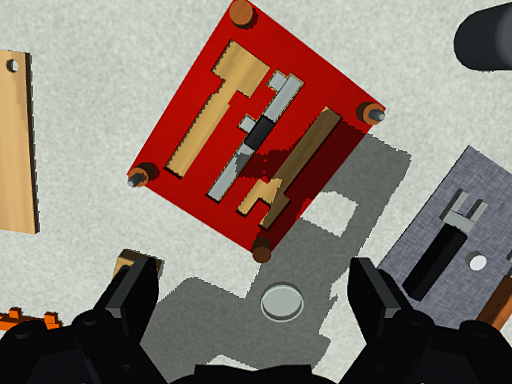

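View pics/cw1.png

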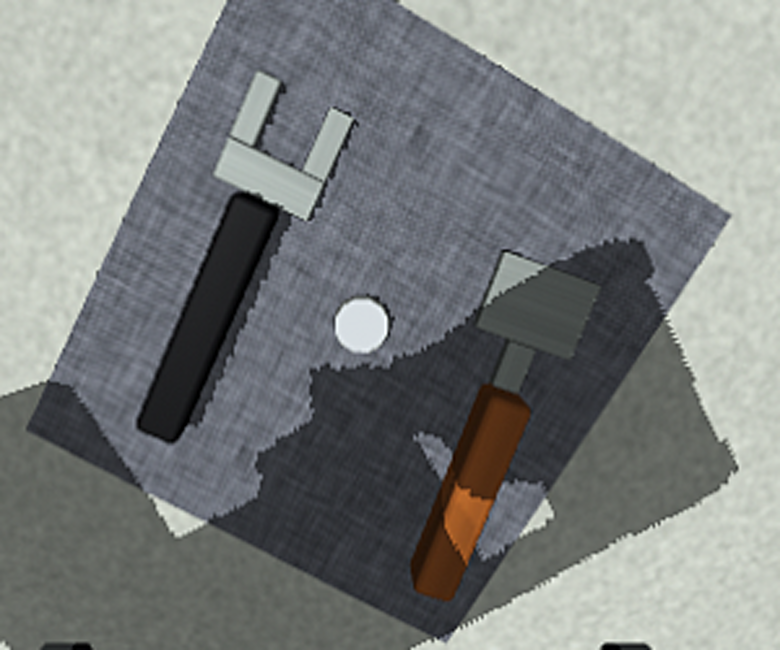

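View pics/cw2.png

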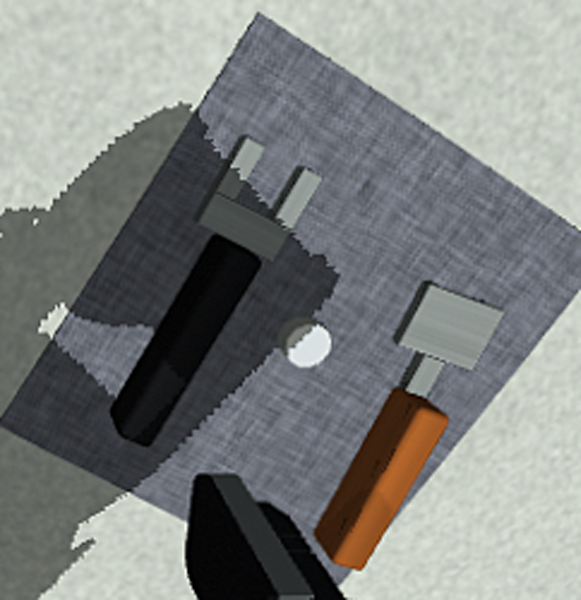

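Run:
```python
from h import *
crop("w3",115,0,395,270,"cw3",2.2*1.0)
crop("w3",115,0,255,150,"cw3a",4); crop("w3",255,60,395,270,"cw3b",2.8); crop("w3",115,100,295,270,"cw3c",3.5)
crop("w2",0,0,280,200,"cw2t",2.8)
```

```text
(no output)
```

View pics/cw3.png

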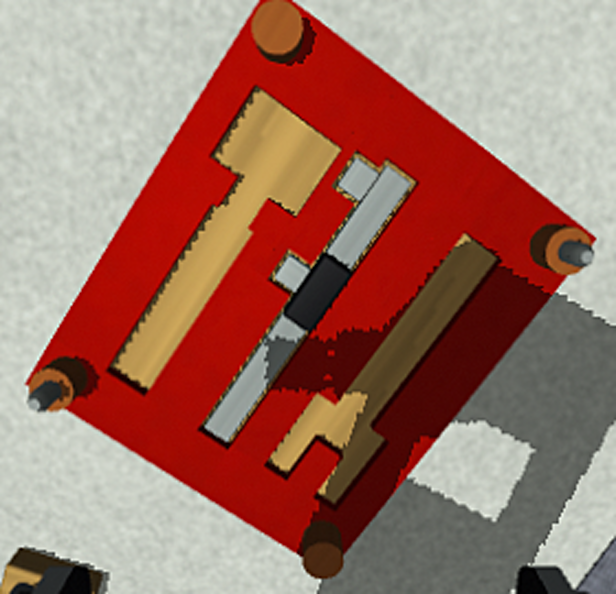

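View pics/cw2t.png

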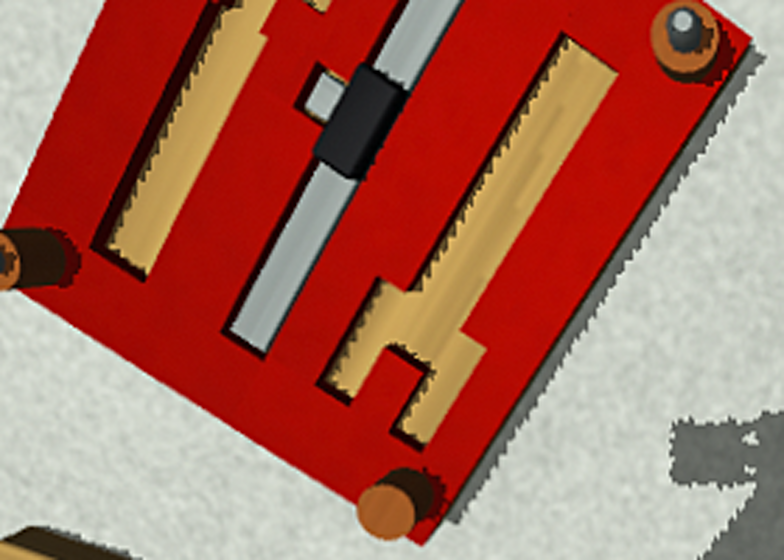

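```bash
cat > fit.py <<'E'
from h import *
def S(src,s,ox,oy,d): return [(src,np.array(m,float)/1000,np.array([p[0]/s+ox,p[1]/s+oy])) for m,p in d]
def fit(obs,x0,fixz=None):
    cams={n:rd(n) for n in {o[0] for o in obs}}
    def P(x,m):
        c,s=np.cos(x[3]),np.sin(x[3]); return np.array([x[0]+c*m[0]-s*m[1],x[1]+s*m[0]+c*m[1],x[2]+m[2]])
    def f(x):
        if fixz is not None: x=np.array([x[0],x[1],fixz,x[3]])
        return np.concatenate([proj(cams[n],P(x,m))[0]-uv for n,m,uv in obs])
    r=least_squares(f,x0,loss='soft_l1',f_scale=1.5,x_scale=[.01,.01,.01,.1]); 
    e=f(r.x).reshape(-1,2)
    return r.x,e
def rep(name,obs,x0,**k):
    x,e=fit(obs,x0,**k); print(name,np.round(x[:3]*1000,1),"yaw",round(np.degrees(x[3]),2)); 
    print("  res",[(o[0],(o[1]*1000).astype(int).tolist(),np.round(v,1).tolist()) for o,v in zip(obs,e) if np.linalg.norm(v)>1.3],"rms",np.round(np.sqrt((e**2).mean()),2)); return x
E
cat > m1.py <<'E'
from fit import *
sp=S("w1",2.6,120,10,[((72,20,10),(257,71)),((72,10,10),(279,77)),((72,-10,10),(333,108)),((72,-20,10),(355,117)),((30,20,10),(214,176)),((30,-20,10),(309,219))])\
 +S("w2",2.4,270,60,[((72,20,10),(245,136)),((72,10,10),(265,143)),((72,-10,10),(301,167)),((72,-20,10),(320,174)),((46,20,10),(217,190)),((30,-20,10),(276,262))])
sc=S("w1",2.6,120,10,[((67,21,8),(504,251)),((67,-21,8),(600,287)),((35,-21,8),(574,358)),((35,21,8),(477,327))])\
 +S("w2",2.4,270,60,[((67,21,8),(430,282)),((67,-21,8),(504,308)),((35,-21,8),(471,369)),((35,21,8),(398,342))])
tr=S("w3",2.2,115,0,[((105,-90,30),(596,238)),((-105,90,30),(27,383)),((90,75,54),(277,27)),((-90,-75,54),(322,560)),((90,-75,76),(585,258)),((-90,75,76),(35,405))])\
 +S("w2",2.8,0,0,[((105,-90,30),(752,40)),((-105,-90,30),(420,545)),((-90,-75,54),(387,511)),((90,-75,76),(682,20)),((90,-75,54),(685,38))])
psc=S("w3",2.2,115,0,[((69,23,10),(258,88)),((69,-23,10),(341,150)),((33,-23,10),(297,214)),((33,23,10),(214,156)),((-77,11,10),(109,370)),((-77,-11,10),(147,392))])\
 +S("w2",2.8,0,0,[((-77,11,10),(92,246)),((-77,-11,10),(147,280))])
psp=S("w3",2.2,115,0,[((-72,-11,10),(462,235)),((-72,11,10),(500,258)),((74,-22,10),(266,465)),((74,-8,10),(288,478)),((74,8,10),(317,495)),((74,22,10),(339,505))])\
 +S("w2",2.8,0,0,[((-72,-11,10),(564,33)),((-72,11,10),(618,73)),((74,-22,10),(317,381)),((74,-8,10),(350,403)),((74,8,10),(393,434)),((74,22,10),(423,450)),((28,22,10),(487,347))])
if __name__=="__main__":
    r=np.radians
    rep("spanner",sp,[.5,-.27,.002,r(-5)]); rep("scraper",sc,[.47,-.38,.002,r(5)])
    t=rep("tray",tr,[.57,-.01,0,r(-18)]); a=rep("pscr",psc,[.57,.03,.02,r(-18)]); b=rep("pspan",psp,[.55,-.06,.02,r(162)])
    c,s=np.cos(t[3]),np.sin(t[3])
    for q in (a,b): d=q[:2]-t[:2]; print("in tray",np.round(1000*np.array([c*d[0]+s*d[1],-s*d[0]+c*d[1]]),1))
E
python3 m1.py
```

```text
spanner [ 501.  -265.6   -1.4] yaw -9.15
  res [('w1', [72, 10, 10], [1.0, 1.4]), ('w1', [72, -10, 10], [-0.8, -1.5]), ('w2', [72, 10, 10], [-0.2, 1.3]), ('w2', [30, -20, 10], [-1.2, -1.0])] rms 0.78
scraper [ 469.1 -384.8   -1.9] yaw -2.71
  res [('w1', [67, -21, 8], [1.2, -1.1])] rms 0.54
tray [567.2  -7.3  -2.6] yaw -19.67
  res [] rms 0.43
pscr [584.4  39.1  15.4] yaw -20.0
  res [('w3', [69, 23, 10], [-0.1, -1.5]), ('w3', [69, -23, 10], [1.4, -0.3]), ('w3', [33, -23, 10], [-0.1, 1.6])] rms 0.82
pspan [550.6 -54.8  15.6] yaw 160.63
  res [('w3', [-72, -11, 10], [0.6, -1.9]), ('w3', [74, 8, 10], [-1.6, -0.2]), ('w3', [74, 22, 10], [-1.5, 1.7]), ('w2', [74, -8, 10], [1.0, 1.0]), ('w2', [74, 8, 10], [-0.6, -1.3])] rms 0.9
in tray [ 0.5 49.5]
in tray [  0.3 -50.3]
```

Run:
```python
from h import *
from station import manip
go(manip,[0.4695,-0.385,0.10],np.radians(-92.7))
go(manip,[0.4695,-0.385,0.014],np.radians(-92.7))
```

```text
t 2.8 p [ 0.548  -0.0133  0.2311] q6 [-2.280e-01  4.240e-01  1.627e+00 -1.000e-03  1.090e+00  1.076e+00] y [-0.    -0.001 -1.   ] z [ 0.264 -0.964  0.   ]
shift [ 5.795  4.377 11.256] twist 1.802 (alt -16.2 ) F [ 0.7 -0.1 -0.5] gap 0.998
t 2.8 p [ 0.548  -0.0133  0.2311] q6 [-2.280e-01  4.240e-01  1.627e+00 -1.000e-03  1.090e+00  1.076e+00] y [-0.    -0.001 -1.   ] z [ 0.264 -0.964  0.   ]
shift [ 5.794  7.244 11.255] twist 1.802 (alt -16.2 ) F [ 0.7 -0.1 -0.5] gap 0.998
```

Request:
apply_moves --pt "60 1 0 1.8 0.3" --pt "60 2 0 3.7 0.7" --pt "60 3 0.5 5.6 1.1" --pt "60 4 1.2 7.4 1.5" --pt "50 5 2 9.3 1.8" --pt "50 5.8 3 11.2 1.8" --pt "50 5.8 3.7 11.26 1.8" --pt "50 5.8 3.7 11.26 1.8" --pt "50 5.8 3.7 11.26 1.8"

```text
t: 3.92
tcp_pos: [0.4697, -0.3834, 0.1207]
tool_rot: [0.016, 0.707, -0.707, -0.016]
force: [-0.3, 0.1, 0.8]
finger_gap: 0.587
```

Run:
```python
from h import *
from station import manip
c,im=shot(manip,"wrist","w4")
go(manip,[0.4695,-0.385,0.014],np.radians(-92.7))
import cv2
a=np.radians(-2.7); o=np.array([.4695,-.385])
for s,z,col in [((-75,15,9),30,(0,255,0)),((35,67,21),10,(255,255,0))]:
    P=[[o[0]+(np.cos(a)*x-np.sin(a)*y)/1e3,o[1]+(np.sin(a)*x+np.cos(a)*y)/1e3,(z-3)/1e3] for x,y in [(s[0],s[2]),(s[1],s[2]),(s[1],-s[2]),(s[0],-s[2])]]
    cv2.polylines(im:=im.copy(),[np.round(proj(c,P)).astype(np.int32)],True,col,1)
cv2.imwrite("pics/w4o.png",im)
```

```text
t 3.98 p [ 0.4703 -0.3831  0.1213] q6 [-0.868  0.642  1.575  0.     0.923  0.747] y [ 0.001 -0.    -1.   ] z [-0.044 -0.999  0.   ]
shift [0.026 3.576 0.064] twist 0.016 (alt -17.98 ) F [0.3 0.3 0.2] gap 0.59
```

View pics/w4o.png

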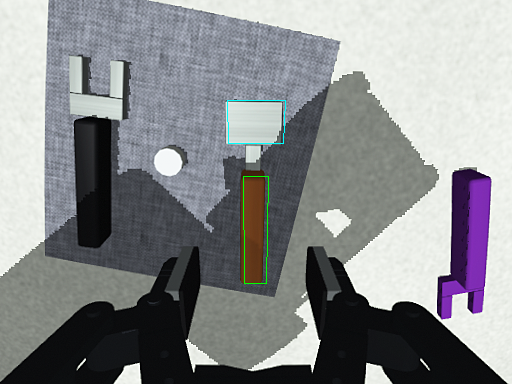

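Overlay matches scraper handle (254,230) and blade (255,122), centred between the pads (~253). Descend and grip.

Request:
apply_moves --pt "50 0 1.2 0.05 0" --pt "50 0 2.4 0.05 0" --pt "50 0 3.2 0.05 0" --pt "50 0 3.58 0.05 0" --pt "50 0 3.58 0.05 0" --pt "10 0 3.58 0.05 0" --pt "10 0 3.58 0.05 0" --pt "10 0 3.58 0.05 0" --pt "10 0 3.58 0.05 0" --pt "10 0 3.58 0.05 0" --squeeze 60

```text
t: 5.22
tcp_pos: [0.4708, -0.3855, 0.0144]
tool_rot: [-0.016, -0.706, 0.708, 0.015]
force: [-0.6, 1.0, 5.9]
finger_gap: 0.194
```

Run:
```python
from h import *
from station import manip
go(manip,[0.4695,-0.385,0.14])
```

```text
t 5.22 p [ 0.4708 -0.3855  0.0144] q6 [-0.87   0.807  1.614  0.     0.718  0.745] y [ 0.002 -0.002 -1.   ] z [-0.044 -0.999  0.002]
shift [ 0.038 -4.185 -0.007] twist 0 (alt 0 ) F [-0.6  1.   5.9] gap 0.194
```

Run:
```python
from h import *
from station import manip
go(manip,[0.5855,0.039,0.12],np.radians(-109.8))
```

```text
t 5.22 p [ 0.4708 -0.3855  0.0144] q6 [-0.87   0.807  1.614  0.     0.718  0.745] y [ 0.002 -0.002 -1.   ] z [-0.044 -0.999  0.002]
shift [ -3.196  -3.537 -14.299] twist 1.725 (alt -16.27 ) F [-0.6  1.   5.9] gap 0.194
```

Request:
apply_moves --pt "10 0 -0.5 0 0" --pt "10 0 -1.5 0 0" --pt "10 0 -3 0 0" --pt "10 0 -4 0 0" --pt "10 0 -4.2 0 0" --pt "10 0 -4.2 0 0"

```text
t: 5.98
tcp_pos: [0.4698, -0.3845, 0.1388]
tool_rot: [0.016, 0.707, -0.707, -0.016]
force: [-0.8, 0.4, -2.2]
finger_gap: 0.193
```

Run:
```python
from h import *
from station import manip
shot(manip,"wrist","w5")
go(manip,[0.5855,0.039,0.12],np.radians(-109.8))
```

```text
t 6.03 p [ 0.4694 -0.3841  0.1379] q6 [-0.87   0.62   1.562 -0.     0.962  0.746] y [-0.002  0.002 -1.   ] z [-0.044 -0.999 -0.002]
shift [ -3.24    0.615 -14.26 ] twist 1.726 (alt -16.27 ) F [-0.6 -0.1 -1.6] gap 0.191
```

View pics/w5.png

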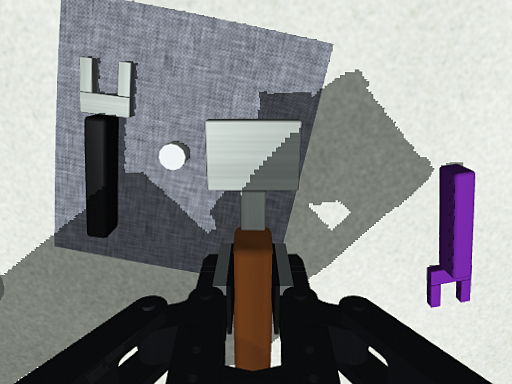

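Held scraper is level, blade at (253,155). Travel to above its cut-out.

Request:
apply_moves --pt "10 -0.4 0 -1.7 0.2" --pt "10 -0.8 0 -3.5 0.4" --pt "10 -1.2 0 -5.3 0.7" --pt "10 -1.6 0 -7.1 0.9" --pt "10 -2 0 -8.9 1.1" --pt "10 -2.4 0 -10.7 1.3" --pt "10 -2.9 0 -12.5 1.5" --pt "10 -3.2 0.2 -13.8 1.7" --pt "10 -3.24 0.6 -14.25 1.73" --pt "10 -3.24 0.6 -14.25 1.73" --pt "10 -3.24 0.6 -14.25 1.73"

```text
t: 7.4
tcp_pos: [0.5856, 0.0366, 0.1202]
tool_rot: [-0.122, -0.696, 0.697, 0.123]
force: [0.9, -1.2, -2.2]
finger_gap: 0.193
```

Run:
```python
from h import *
from station import manip
shot(manip,"wrist","w6")
go(manip,[0.5855,0.039,0.06],np.radians(-109.8))
```

```text
t 7.45 p [0.586  0.0364 0.1207] q6 [-1.280e-01  6.230e-01  1.625e+00 -1.000e-03  8.940e-01  1.791e+00] y [-0.001 -0.    -1.   ] z [-0.341 -0.94   0.001]
shift [ 0.043  2.022 -0.076] twist -0.014 (alt 17.99 ) F [ 0.1 -0.4 -1.3] gap 0.192
```

View pics/w6.png

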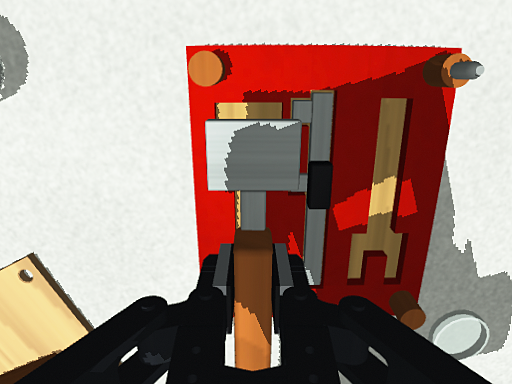

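Request:
apply_moves --pt "10 0.04 1 -0.08 0" --pt "10 0.04 1.8 -0.08 0" --pt "10 0.04 2.1 -0.08 0" --pt "10 0.04 2.1 -0.08 0"

```text
t: 7.95
tcp_pos: [0.5859, 0.0397, 0.0578]
tool_rot: [-0.122, -0.696, 0.696, 0.122]
force: [0.3, 0.3, -1.4]
finger_gap: 0.195
```

Run:
```python
from h import *
from station import manip
shot(manip,"wrist","w7")
crop("w7",170,20,420,300,"cw7",2.1)
go(manip,[0.5855,0.039,0.033],np.radians(-109.8))
```

```text
t 8.0 p [0.5864 0.0399 0.0585] q6 [-0.122  0.719  1.656 -0.     0.765  1.796] y [ 0.001 -0.    -1.   ] z [-0.34 -0.94 -0.  ]
shift [0.018 0.848 0.038] twist -0.01 (alt 17.99 ) F [-0.7 -0.1 -1.1] gap 0.194
```

View pics/cw7.png

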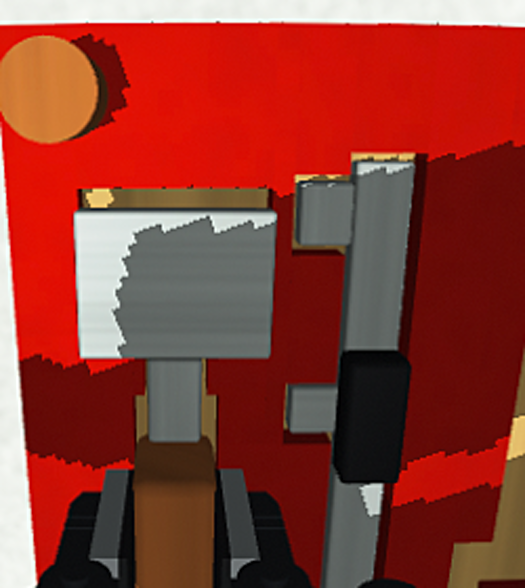

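```bash
cat > m2.py <<'E'
from fit import *
r=np.radians
held=S("w7",2.1,170,20,[((67,21,8),(73,212)),((67,-21,8),(277,211)),((35,-21,8),(270,357)),((35,21,8),(78,357))])
pk=S("w7",2.1,170,20,[((69,23,10),(80,188)),((69,-23,10),(270,188)),((17,11,10),(135,395)),((17,-11,10),(217,395))])
for z in (None,.046,.043): h=rep(f"held {z}",held,[.584,.039,.045,r(-19.8)],fixz=z)
for z in (None,.020,.017): p=rep(f"pock {z}",pk,[.584,.039,.02,r(-19.8)],fixz=z)
c=rd("w7");print(c['E'].round(4))
E
python3 m2.py
```

```text
held None [583.8  40.9  42.4] yaw -19.94
  res [] rms 0.36
held 0.046 [584.5  40.7  44.4] yaw -19.95
  res [('w7', [67, 21, 8], [-1.3, -1.3]), ('w7', [35, -21, 8], [0.9, 1.4]), ('w7', [35, 21, 8], [-0.6, 1.4])] rms 1.09
held 0.043 [584.   40.9  45. ] yaw -19.95
  res [] rms 0.4
pock None [583.9  40.3  16.9] yaw -19.7
  res [] rms 0.72
pock 0.02 [584.5  40.1 605.8] yaw -19.76
  res [('w7', [69, 23, 10], [-1.6, -0.1]), ('w7', [69, -23, 10], [2.1, -0.4])] rms 1.08
pock 0.017 [583.9  40.3  20. ] yaw -19.7
  res [] rms 0.72
[[-0.3402  0.8902  0.3031  0.6637]
 [-0.9404 -0.3227 -0.1076  0.0126]
 [ 0.002  -0.3216  0.9469  0.1991]
 [ 0.      0.      0.      1.    ]]
```

Held vs pocket agree within 0.6 mm / 0.3°. Descend 25.5 mm.

Request:
apply_moves --pt "10 0 0.3 0.015 0" --pt "10 0 0.55 0.015 0" --pt "10 0 0.7 0.015 0" --pt "10 0 0.78 0.015 0" --pt "10 0 0.83 0.015 0" --pt "10 0 0.85 0.015 0" --pt "10 0 0.85 0.015 0"

```text
t: 8.88
tcp_pos: [0.5859, 0.0402, 0.0326]
tool_rot: [-0.122, -0.697, 0.697, 0.122]
force: [-0.4, 0.7, -2.0]
finger_gap: 0.191
```

Run:
```python
from h import *
from station import manip
shot(manip,"wrist","w8")
crop("w8",170,20,420,300,"cw8",2.1)
go(manip,[0.5855,0.039,0.033],np.radians(-109.8))
```

```text
t 8.93 p [0.5859 0.0402 0.0326] q6 [-0.122  0.762  1.665 -0.     0.715  1.795] y [ 0. -0. -1.] z [-0.339 -0.941 -0.   ]
shift [-0.002 -0.015  0.043] twist -0.004 (alt 18.0 ) F [ 0.3  0.7 -1.3] gap 0.19
```

View pics/cw8.png

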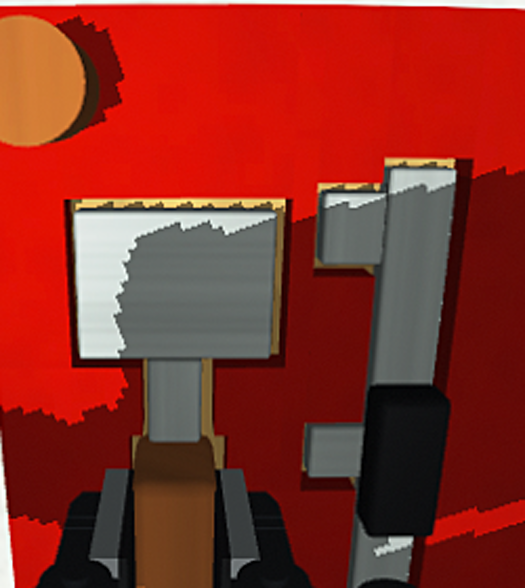

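Scraper blade is inside its cut-out with a margin all round; go down the last bit until it bears, then release.

Request:
apply_moves --pt "10 0 0.03 0.01 0" --pt "10 0 0.05 0.01 0" --pt "10 0 0.05 0.01 0"

```text
t: 9.3
tcp_pos: [0.5859, 0.0402, 0.0325]
tool_rot: [0.122, 0.697, -0.696, -0.121]
force: [-2.3, 0.7, 7.9]
finger_gap: 0.191
```

Request:
apply_moves --pt "20 0 0 0 0" --pt "27 0 0 0 0" --pt "27 0 0 0 0" --pt "27 0 0 0 0" --pt "27 0 -0.5 0 0" --pt "27 0 -1.5 0 0" --pt "30 0 -3.2 0 0" --pt "30 0 -4.2 0 0" --pt "30 0 -4.2 0 0"

```text
t: 10.42
tcp_pos: [0.5878, 0.0397, 0.1607]
tool_rot: [0.124, 0.697, -0.696, -0.119]
force: [-0.3, -0.6, -0.6]
finger_gap: 0.354
```

Run:
```python
from h import *
from station import manip
shot(manip,"wrist","w9")
a=np.radians(-9.15)
P=np.array([.501,-.2656])+0.010*np.array([np.cos(a),np.sin(a)]); print(P)
go(manip,[P[0],P[1],0.12],np.radians(-99.15))
```

```text
[ 0.51087275 -0.2671902 ]
t 10.47 p [0.5863 0.0399 0.1587] q6 [-0.122  0.568  1.6   -0.     0.971  1.795] y [ 0.003 -0.    -1.   ] z [-0.339 -0.941 -0.001]
shift [-1.104  1.286 10.483] twist -1.068 (alt 16.93 ) F [-0.  -0.2 -0.7] gap 0.352
```

View pics/w9.png

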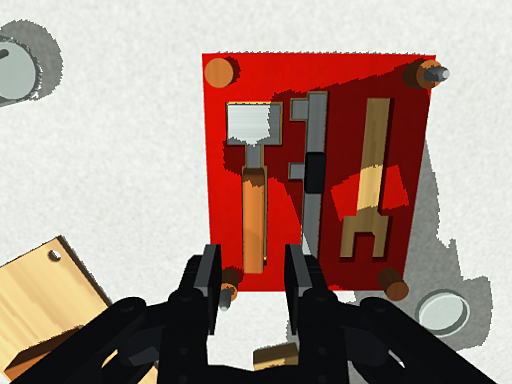

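Scraper lies fully in its cut-out. Now to the black spanner.

Request:
apply_moves --pt "40 -0.2 0 1.8 -0.2" --pt "40 -0.4 0 3.7 -0.4" --pt "45 -0.6 0.2 5.6 -0.6" --pt "45 -0.8 0.5 7.5 -0.8" --pt "45 -1 0.9 9.3 -1" --pt "45 -1.1 1.2 10.4 -1.07" --pt "45 -1.1 1.3 10.48 -1.07" --pt "45 -1.1 1.3 10.48 -1.07"

```text
t: 11.48
tcp_pos: [0.5091, -0.2658, 0.1167]
tool_rot: [0.056, 0.706, -0.704, -0.057]
force: [0.4, -0.0, 0.0]
finger_gap: 0.527
```

Run:
```python
from h import *
from station import manip
shot(manip,"wrist","w10")
go(manip,[.511,-.2672,0.014],np.radians(-99.15))
```

```text
t 11.53 p [ 0.5095 -0.2655  0.1172] q6 [-6.750e-01  6.160e-01  1.659e+00  1.000e-03  8.700e-01  1.054e+00] y [-0.002  0.002 -1.   ] z [-0.158 -0.987 -0.002]
shift [-0.064  3.44   0.054] twist 0.004 (alt -18.0 ) F [0.8 0.4 1. ] gap 0.529
```

View pics/w10.png

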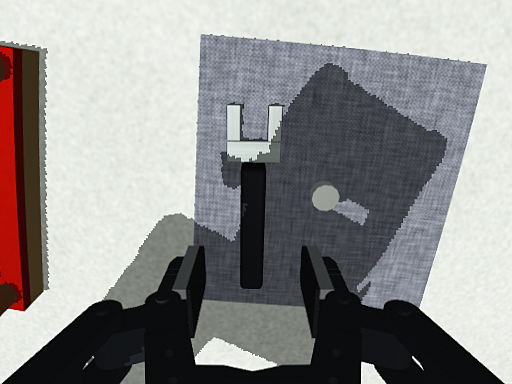

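Black spanner on the mat, handle at (253,225), centred between the pads and parallel. Descend and grip.

Request:
apply_moves --pt "45 -0.04 1.2 0.03 0" --pt "45 -0.04 2.4 0.03 0" --pt "45 -0.04 3.1 0.03 0" --pt "45 -0.04 3.44 0.03 0" --pt "45 -0.04 3.44 0.03 0" --pt "10 -0.04 3.44 0.03 0" --pt "10 -0.04 3.44 0.03 0" --pt "10 -0.04 3.44 0.03 0" --pt "10 -0.04 3.44 0.03 0" --pt "10 -0.04 3.44 0.03 0" --squeeze 60

```text
t: 12.78
tcp_pos: [0.5118, -0.2685, 0.0161]
tool_rot: [-0.057, -0.704, 0.705, 0.056]
force: [0.2, 0.9, 5.6]
finger_gap: 0.193
```

Request:
apply_moves --pt "10 0 -0.5 0 0" --pt "10 0 -1.5 0 0" --pt "10 0 -3 0 0" --pt "10 0 -4 0 0" --pt "10 0 -4.2 0 0" --pt "10 0 -4.2 0 0"

```text
t: 13.52
tcp_pos: [0.5106, -0.2679, 0.1407]
tool_rot: [0.056, 0.705, -0.705, -0.056]
force: [0.4, -0.0, -1.6]
finger_gap: 0.191
```

Run:
```python
from h import *
from station import manip
shot(manip,"wrist","w11")
a=np.radians(160.3)
t=np.array([.5672,-.0073]); b=np.radians(-19.75)
P=t+(-.050)*np.array([-np.sin(b),np.cos(b)]); print(P)
P=P+.0098*np.array([np.cos(a),np.sin(a)]); print(P)
go(manip,[P[0],P[1],0.12],np.radians(70.25))
```

```text
[ 0.55030416 -0.0543588 ]
[ 0.54107775 -0.05105527]
t 13.57 p [ 0.5102 -0.2676  0.1398] q6 [-0.677  0.583  1.64  -0.     0.921  1.054] y [-0.002  0.001 -1.   ] z [-0.159 -0.987 -0.001]
shift [ 0.13   0.668 -7.289] twist 1.06 (alt -16.94 ) F [-0.4 -0.7 -1.4] gap 0.192
```

View pics/w11.png

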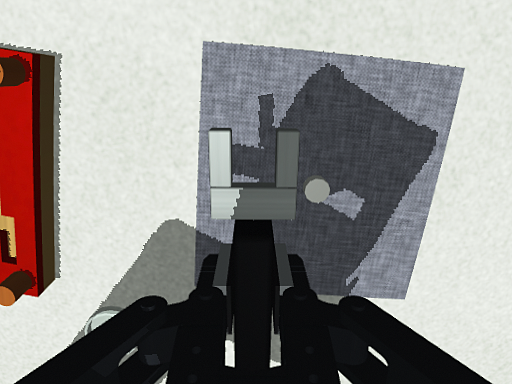

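Spanner held level. Turn it (−169°) while moving over the tray.

Request:
apply_moves --pt "10 0 0 -0.5 -0.9" --pt "10 0 0 -1.1 -1.9" --pt "10 0 0 -1.8 -2.9" --pt "10 0 0 -2.5 -3.9" --pt "10 0 0 -3.2 -4.9" --pt "10 0 0 -3.9 -5.9" --pt "10 0 0 -4.6 -6.9" --pt "10 0.1 0 -5.3 -7.9" --pt "10 0.1 0 -6 -8.9" --pt "10 0.1 0 -6.6 -9.9" --pt "10 0.1 0 -7.1 -10.9" --pt "10 0.13 0 -7.29 -11.9"

```text
t: 15.08
tcp_pos: [0.5407, -0.0503, 0.1388]
tool_rot: [0.581, -0.406, 0.403, -0.58]
force: [-0.2, -0.2, -1.2]
finger_gap: 0.192
```

Run:
```python
from h import *
from station import manip
go(manip,[.5411,-.0511,0.12],np.radians(70.25))
```

```text
t 15.07 p [ 0.5407 -0.0503  0.1388] q6 [-0.299  0.55   1.723  0.     0.873 -0.652] y [-0.004  0.001 -1.   ] z [ 0.938  0.346 -0.003]
shift [0.03  0.627 0.005] twist -5.0 (alt 13.0 ) F [-0.2 -0.2 -1.2] gap 0.192
```

Request:
apply_moves --pt "10 0 0 0 -1" --pt "10 0 0 0 -2" --pt "10 0 0.2 0 -3" --pt "10 0.03 0.6 0 -4" --pt "10 0.03 1.2 0 -5" --pt "10 0.03 2 0 -5" --pt "10 0.03 2.6 0 -5" --pt "10 0.03 2.65 0 -5" --pt "10 0.03 2.65 0 -5"

```text
t: 16.2
tcp_pos: [0.5419, -0.0523, 0.0606]
tool_rot: [-0.696, 0.124, -0.123, 0.696]
force: [-0.3, 0.3, -0.8]
finger_gap: 0.191
```

Run:
```python
from h import *
from station import manip
shot(manip,"wrist","w12")
crop("w12",150,20,420,300,"cw12",2.1)
go(manip,[.5411,-.0511,0.034],np.radians(70.25))
```

```text
t 16.25 p [ 0.5423 -0.0524  0.0612] q6 [-0.302  0.68   1.765  0.     0.697 -1.521] y [-0.  0. -1.] z [0.344 0.939 0.   ]
shift [-0.052  0.906  0.028] twist -0.039 (alt 17.96 ) F [-0.1 -0.2 -1.1] gap 0.193
```

View pics/cw12.png

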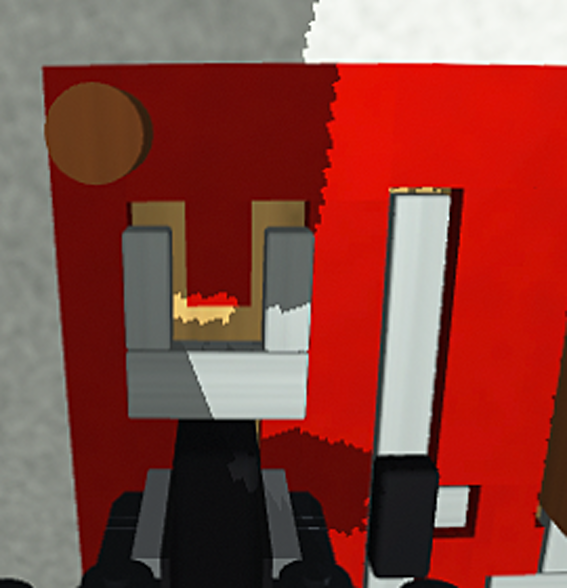

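```bash
cat > m3.py <<'E'
from fit import *
r=np.radians
held=S("w12",2.1,150,20,[((72,20,10),(123,228)),((72,10,10),(171,229)),((72,-10,10),(265,228)),((72,-20,10),(314,228)),((30,20,10),(129,418)),((30,-20,10),(307,418)),((46,20,10),(126,351)),((46,-20,10),(309,351))])
pk=S("w12",2.1,150,20,[((74,22,10),(130,202)),((74,8,10),(185,202)),((74,-8,10),(252,202)),((74,-22,10),(305,202)),((48,-8,10),(251,306))])
x0=[.55,-.054,.045,r(160)]
h=rep("held",held,x0); h=rep("held44",held,x0,fixz=.0441)
p=rep("pock",pk,x0); p=rep("pock17",pk,x0,fixz=.017)
d=(h-p)[:2]; a=p[3]; print("held-pocket in spanner frame mm",1000*np.array([np.cos(a)*d[0]+np.sin(a)*d[1],-np.sin(a)*d[0]+np.cos(a)*d[1]]),"yaw",np.degrees(h[3]-p[3]))
E
python3 m3.py
```

```text
held [551.9 -54.6  44.8] yaw 159.9
  res [] rms 0.55
held44 [552.  -54.7  45.1] yaw 159.89
  res [] rms 0.58
pock [551.9 -54.2  13.6] yaw 160.13
  res [] rms 0.56
pock17 [551.4 -54.   45.6] yaw 160.1
  res [('w12', [74, -22, 10], [2.1, -0.1])] rms 0.76
held-pocket in spanner frame mm [-0.77119266  0.42232657] yaw -0.21570187029722343
```

Request:
apply_moves --pt "10 -0.03 0.2 0.015 -0.02" --pt "10 -0.03 0.45 0.015 -0.02" --pt "10 -0.03 0.6 0.015 -0.02" --pt "10 -0.03 0.72 0.015 -0.02" --pt "10 -0.03 0.8 0.015 -0.02" --pt "10 -0.03 0.84 0.015 -0.02" --pt "10 -0.03 0.84 0.015 -0.02"

```text
t: 17.12
tcp_pos: [0.5415, -0.0517, 0.036]
tool_rot: [0.696, -0.122, 0.122, -0.696]
force: [0.4, 0.2, -1.3]
finger_gap: 0.193
```

Run:
```python
from h import *
from station import manip
shot(manip,"wrist","w13")
crop("w13",150,20,420,300,"cw13",2.1)
go(manip,[.5411,-.0511,0.034],np.radians(70.25))
```

```text
t 17.18 p [ 0.5416 -0.0517  0.0361] q6 [-0.301  0.724  1.776 -0.     0.642 -1.523] y [ 0. -0. -1.] z [ 0.341  0.94  -0.   ]
shift [-0.022  0.069  0.013] twist -0.019 (alt 17.98 ) F [ 0.5 -0.2 -1.8] gap 0.193
```

View pics/cw13.png

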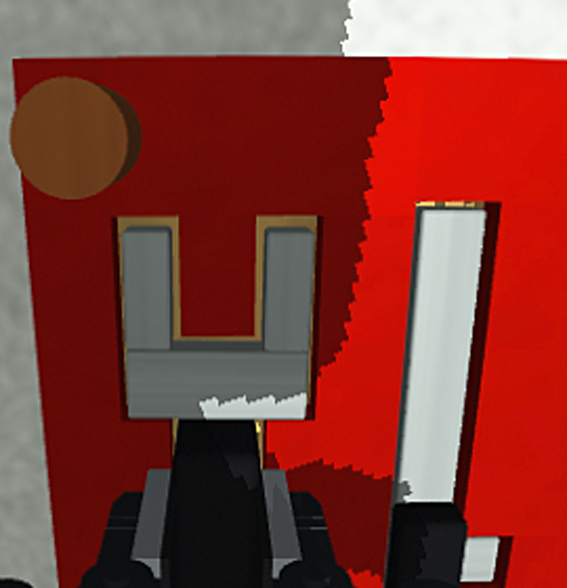

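Prongs are entering the pocket around the island with margin on every side. Continue to contact.

Request:
apply_moves --pt "10 0 0.05 0 0" --pt "10 0 0.09 0 0" --pt "10 0 0.12 0 0" --pt "10 0 0.12 0 0"

```text
t: 17.68
tcp_pos: [0.5417, -0.0517, 0.034]
tool_rot: [0.697, -0.122, 0.123, -0.696]
force: [-2.8, 0.4, 10.9]
finger_gap: 0.191
```

Request:
apply_moves --pt "20 0 0.08 0 0" --pt "27 0 0.08 0 0" --pt "27 0 0.08 0 0" --pt "27 0 0.08 0 0" --pt "27 0 -0.5 0 0" --pt "27 0 -1.5 0 0" --pt "30 0 -3.2 0 0" --pt "30 0 -4.8 0 0" --pt "30 0 -5 0 0" --pt "30 0 -5 0 0"

```text
t: 18.92
tcp_pos: [0.5414, -0.0516, 0.1833]
tool_rot: [0.696, -0.122, 0.123, -0.696]
force: [-0.6, -0.5, -0.4]
finger_gap: 0.353
```

Run:
```python
from h import *
from station import manip
shot(manip,"wrist","w14")
c=rd("top0")
print(atz(c,[(93,211),(128,208)],.038))
go(manip,[.45,.30,0.22],np.radians(70.25))
```

```text
[[0.47529487 0.35812488 0.038     ]
 [0.48186978 0.261736   0.038     ]]
t 18.98 p [ 0.5407 -0.0514  0.1821] q6 [-0.301  0.484  1.688 -0.     0.97  -1.523] y [-0.001  0.    -1.   ] z [ 0.341  0.94  -0.   ]
shift [-6.84  -1.255  9.981] twist -0.019 (alt 17.98 ) F [ 0.3 -0.1 -1.2] gap 0.353
```

View pics/w14.png

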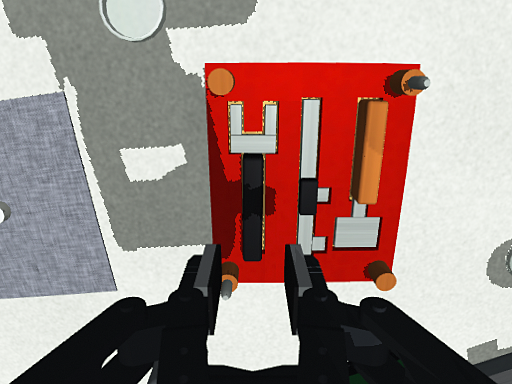

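Both tools home, caliper untouched. Now turn to the cover-carrying orientation and view the tray from there (same camera side as when placing).

Run:
```python
from h import *
from station import manip
go(manip,[.567,-.007,0.21],np.radians(-19.75))
```

```text
t 18.98 p [ 0.5407 -0.0514  0.1821] q6 [-0.301  0.484  1.688 -0.     0.97  -1.523] y [-0.001  0.    -1.   ] z [ 0.341  0.94  -0.   ]
shift [ 0.317 -0.929  1.691] twist 8.981 (alt -9.02 ) F [ 0.3 -0.1 -1.2] gap 0.353
```

Request:
apply_moves --pt "30 0 -0.9 0.2 1" --pt "30 0 -0.9 0.5 2" --pt "30 0 -0.9 0.8 3" --pt "30 0.1 -0.9 1.1 4" --pt "30 0.2 -0.9 1.4 5" --pt "30 0.3 -0.9 1.7 6" --pt "30 0.3 -0.9 1.7 7" --pt "30 0.3 -0.9 1.7 8" --pt "30 0.3 -0.9 1.7 9" --pt "30 0.3 -0.9 1.7 9" --pt "30 0.3 -0.9 1.7 9"

```text
t: 20.35
tcp_pos: [0.5667, -0.0067, 0.2083]
tool_rot: [-0.407, 0.579, -0.578, 0.406]
force: [-0.6, 0.7, -0.3]
finger_gap: 0.351
```

Run:
```python
from h import *
from station import manip
shot(manip,"wrist","w15")
go(manip,[.48,.26,0.21],np.radians(4))
```

```text
t 20.4 p [ 0.5669 -0.0067  0.2086] q6 [-0.209  0.478  1.603  0.     1.062  0.137] y [-0.002  0.    -1.   ] z [ 0.941 -0.339 -0.002]
shift [-7.381 -0.04  -5.742] twist -2.383 (alt 15.62 ) F [-0.1 -0.2 -0.4] gap 0.353
```

View pics/w15.png

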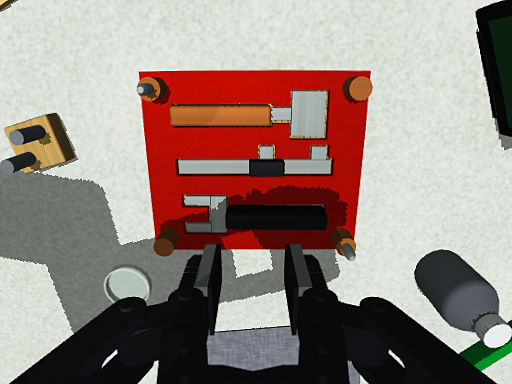

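Tray with both tools in place; pins at (143,90) and (350,253). On to the cover.

Request:
apply_moves --pt "40 -1.4 -0.1 -1.1 -0.5" --pt "40 -2.8 -0.2 -2.2 -1" --pt "45 -4.2 -0.2 -3.3 -1.5" --pt "45 -5.6 -0.2 -4.4 -2" --pt "45 -7 -0.2 -5.5 -2.4" --pt "45 -7.4 -0.2 -5.75 -2.4" --pt "45 -7.4 -0.2 -5.75 -2.4"

```text
t: 21.28
tcp_pos: [0.4809, 0.2612, 0.2153]
tool_rot: [0.518, -0.481, 0.482, -0.518]
force: [-0.2, -0.8, 0.5]
finger_gap: 0.526
```

Run:
```python
from h import *
from station import manip
shot(manip,"wrist","w16")
go(manip,[.48,.34,0.19],np.radians(4))
```

```text
t 21.32 p [0.4812 0.2602 0.2153] q6 [ 2.920e-01  4.430e-01  1.646e+00 -1.000e-03  1.052e+00  2.210e-01] y [ 0.    -0.001 -1.   ] z [0.997 0.071 0.   ]
shift [-2.655  0.842  0.149] twist 0.01 (alt -17.99 ) F [-0.6 -0.1 -0.9] gap 0.523
```

View pics/w16.png

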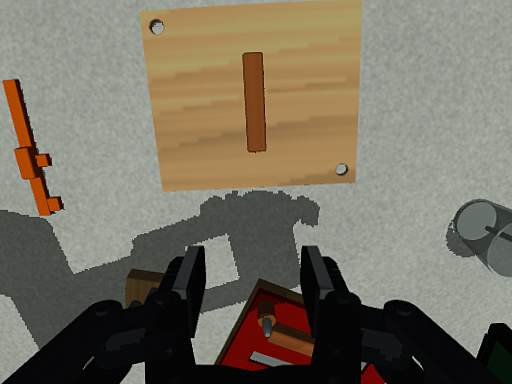

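Request:
apply_moves --pt "45 -1.3 0.3 0.1 0" --pt "45 -2.5 0.3 0.15 0" --pt "45 -2.6 0.3 0.15 0" --pt "45 -2.6 0.3 0.15 0"

```text
t: 21.82
tcp_pos: [0.4804, 0.3373, 0.2062]
tool_rot: [0.517, -0.482, 0.482, -0.517]
force: [-0.2, -1.4, 0.2]
finger_gap: 0.525
```

Run:
```python
from h import *
from station import manip
shot(manip,"wrist","w17")
crop("w16",130,0,370,200,"cw16",3.2); crop("w17",130,40,390,290,"cw17",2.4)
crop("w15",125,60,385,265,"cw15",3)
```

```text
(no output)
```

View pics/w17.png

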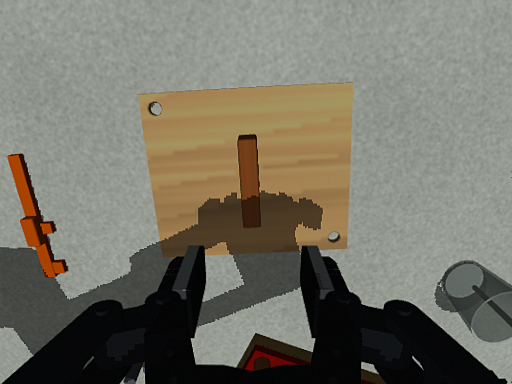

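View pics/cw16.png

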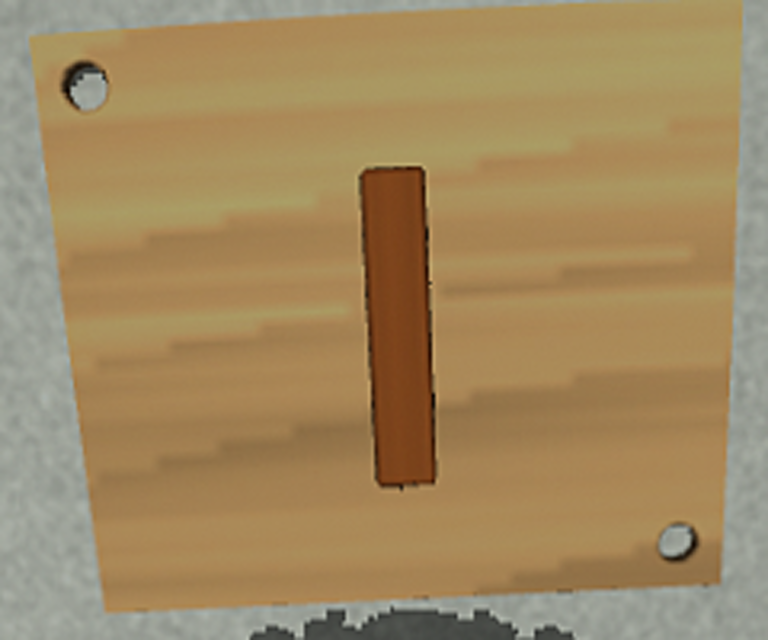

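View pics/cw15.png

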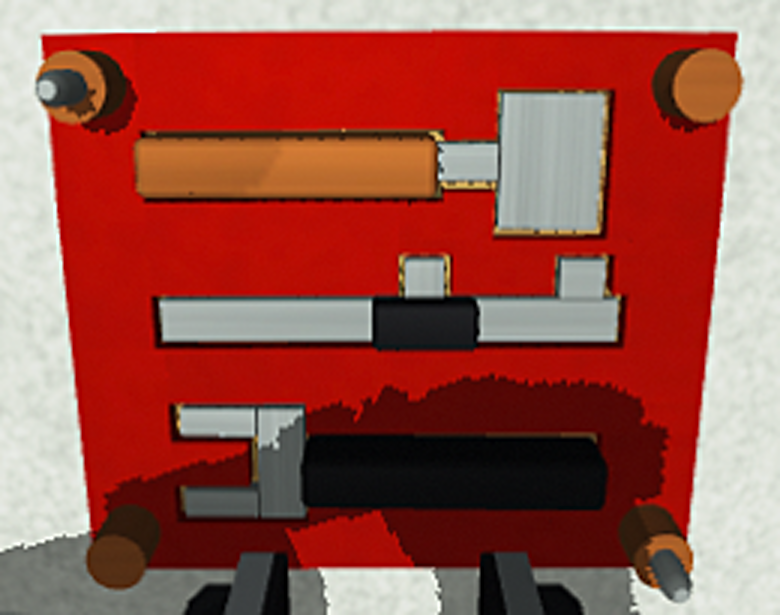

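```bash
cat > m4.py <<'E'
from fit import *
r=np.radians
cv=S("w16",3.2,130,0,[((-105,90,8),(30,37)),((105,-90,8),(720,583)),((-105,-90,8),(105,611)),((-90,75,8),(86,86)),((90,-75,8),(678,541)),((-9,45,38),(360,172)),((9,45,38),(425,168)),((9,-45,38),(436,485)),((-9,-45,38),(377,487))])\
 +S("w17",1,0,0,[((-105,90,8),(138,94)),((105,90,8),(353,82)),((105,-90,8),(346,249)),((-90,75,8),(155,108)),((90,-75,8),(334,236.5))])
tr=S("w15",3,125,60,[((-105,90,30),(42,35)),((105,90,30),(737,34)),((90,75,54),(708,86)),((-90,-75,54),(117,560)),((-90,75,76),(46,90)),((90,-75,76),(680,592)),((-90,75,54),(78,87)),((90,-75,54),(663,562)),((105,-90,30),(689,568))])
rep("cover",cv,[.48,.31,0,r(4)]); rep("cover-3",cv,[.48,.31,0,r(4)],fixz=-.003)
rep("tray",tr,[.567,-.007,0,r(-20)]); rep("tray-3",tr,[.567,-.007,0,r(-20)],fixz=-.003)
E
python3 m4.py
python3 - <<'E'
from h import *
from station import manip
go(manip,[.48,.31,0.1],np.radians(4))
E
```

```text
cover [478.5 321.   -2.5] yaw 7.0
  res [] rms 0.38
cover-3 [478.4 321.    0. ] yaw 7.0
  res [] rms 0.39
tray [568.1  -7.7  -2.3] yaw -19.68
  res [('w15', [-90, 75, 54], [-1.6, 0.1]), ('w15', [105, -90, 30], [-1.7, -0.7])] rms 0.68
tray-3 [568.1  -7.8   2. ] yaw -19.68
  res [('w15', [-90, 75, 54], [-1.3, 0.2]), ('w15', [105, -90, 30], [-1.8, -0.9])] rms 0.71
t 21.88 p [0.4803 0.3371 0.2062] q6 [ 4.220e-01  5.060e-01  1.556e+00 -1.000e-03  1.080e+00  3.530e-01] y [-0.001 -0.001 -1.   ] z [ 0.998  0.069 -0.001]
shift [ 0.897  3.542 -0.071] twist -0.003 (alt 18.0 ) F [ 0.4 -1.   1.1] gap 0.525
```

Run:
```python
from h import *
from station import manip
go(manip,[.4784,.3221,0.015],np.radians(7.0))
```

```text
t 21.88 p [0.4803 0.3371 0.2062] q6 [ 4.220e-01  5.060e-01  1.556e+00 -1.000e-03  1.080e+00  3.530e-01] y [-0.001 -0.001 -1.   ] z [ 0.998  0.069 -0.001]
shift [ 0.488  6.375 -0.094] twist -0.303 (alt 17.7 ) F [ 0.4 -1.   1.1] gap 0.525
```

Request:
apply_moves --pt "45 0.2 1 -0.09 -0.3" --pt "45 0.4 2.5 -0.09 -0.3" --pt "45 0.49 3.8 -0.09 -0.3" --pt "45 0.49 4 -0.09 -0.3" --pt "45 0.49 4 -0.09 -0.3"

```text
t: 22.5
tcp_pos: [0.479, 0.3235, 0.087]
tool_rot: [-0.529, 0.468, -0.469, 0.53]
force: [0.5, 0.1, -0.6]
finger_gap: 0.533
```

Run:
```python
from h import *
from station import manip
shot(manip,"wrist","w18")
go(manip,[.4784,.3221,0.015],np.radians(7.0))
```

```text
t 22.55 p [0.4795 0.324  0.0877] q6 [ 0.401  0.664  1.668 -0.     0.807  0.279] y [ 0.002  0.001 -1.   ] z [0.993 0.122 0.002]
shift [ 0.059  2.424 -0.049] twist 0.002 (alt -18.0 ) F [-0.3 -0.2 -0.4] gap 0.525
```

View pics/w18.png

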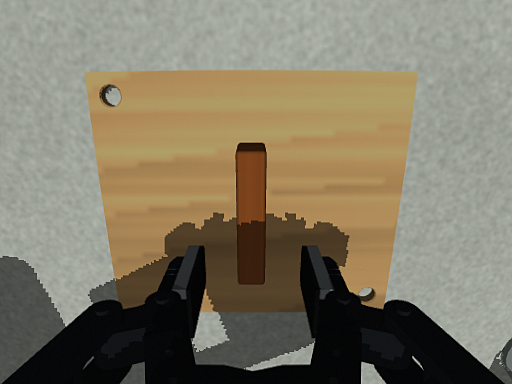

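Cover bar (251,215) is parallel and centred between the pads; go down and grip.

Request:
apply_moves --pt "45 0.04 1 -0.03 0" --pt "45 0.04 1.8 -0.03 0" --pt "45 0.04 2.3 -0.03 0" --pt "45 0.04 2.42 -0.03 0" --pt "45 0.04 2.42 -0.03 0" --pt "10 0.04 2.42 -0.03 0" --pt "10 0.04 2.42 -0.03 0" --pt "10 0.04 2.42 -0.03 0" --pt "10 0.04 2.42 -0.03 0" --pt "10 0.04 2.42 -0.03 0" --squeeze 80

```text
t: 23.8
tcp_pos: [0.4781, 0.323, 0.0149]
tool_rot: [-0.529, 0.468, -0.469, 0.53]
force: [-0.8, -0.3, 5.7]
finger_gap: 0.193
```

Request:
apply_moves --pt "10 0 -0.2 0 0" --pt "10 0 -0.6 0 0" --pt "10 0 -1.4 0 0" --pt "10 0 -2.6 0 0" --pt "10 0 -3.8 0 0" --pt "10 0 -4.6 0 0" --pt "10 0 -4.8 0 0" --pt "10 0 -4.8 0 0"

```text
t: 24.8
tcp_pos: [0.4771, 0.3225, 0.1577]
tool_rot: [0.53, -0.468, 0.468, -0.53]
force: [-0.1, -0.3, -3.5]
finger_gap: 0.193
```

Run:
```python
from h import *
from station import manip
shot(manip,"wrist","w19")
go(manip,[.5684,-.0068,0.14],np.radians(-19.7))
```

```text
t 24.85 p [0.4767 0.3223 0.157 ] q6 [ 0.4    0.558  1.629 -0.     0.957  0.277] y [-0.002 -0.001 -1.   ] z [ 0.992  0.123 -0.002]
shift [11.262  0.57   1.687] twist 2.676 (alt -15.32 ) F [-0.5 -0.9 -3.6] gap 0.191
```

View pics/w19.png

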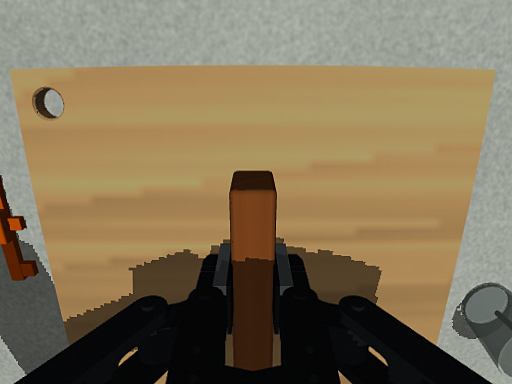

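Cover lifted level (far edge rows 70/71), hole visible at (48,102). Carry it over the tray.

Request:
apply_moves --pt "10 0.5 0 0.1 0.1" --pt "10 1.3 0 0.2 0.3" --pt "10 2.4 0 0.35 0.55" --pt "10 3.6 0 0.55 0.85" --pt "10 4.8 0 0.7 1.1" --pt "10 6 0 0.9 1.4" --pt "10 7.2 0 1.1 1.7" --pt "10 8.4 0 1.25 2" --pt "10 9.5 0 1.4 2.25" --pt "10 10.4 0 1.55 2.45" --pt "10 11 0 1.65 2.6" --pt "10 11.26 0 1.69 2.68"

```text
t: 26.35
tcp_pos: [0.5692, -0.0076, 0.1572]
tool_rot: [-0.406, 0.579, -0.578, 0.406]
force: [0.1, 0.3, -3.4]
finger_gap: 0.193
```

Request:
apply_moves --pt "10 0 0.3 0 0" --pt "10 0 0.8 0 0" --pt "10 0 1 0 0" --pt "10 0 1 0 0"

```text
t: 26.85
tcp_pos: [0.5685, -0.0056, 0.1268]
tool_rot: [-0.408, 0.579, -0.578, 0.407]
force: [-0.0, 0.6, -3.0]
finger_gap: 0.191
```

Run:
```python
from h import *
from station import manip
shot(manip,"wrist","w20"); shot(manip,"scene","s20")
crop("s20",180,170,320,290,"cs20",5)
go(manip,[.5684,-.0068,0.10],np.radians(-19.7))
```

```text
t 26.95 p [ 0.5694 -0.006   0.1278] q6 [-0.207  0.593  1.667  0.     0.881  0.137] y [ 0.  0. -1.] z [ 0.941 -0.337  0.   ]
shift [ 0.038  0.926 -0.023] twist -0.001 (alt 18.0 ) F [-0.1 -0.2 -3. ] gap 0.196
```

View pics/w20.png

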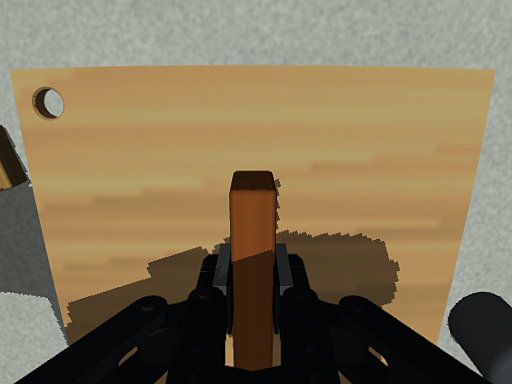

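View pics/cs20.png

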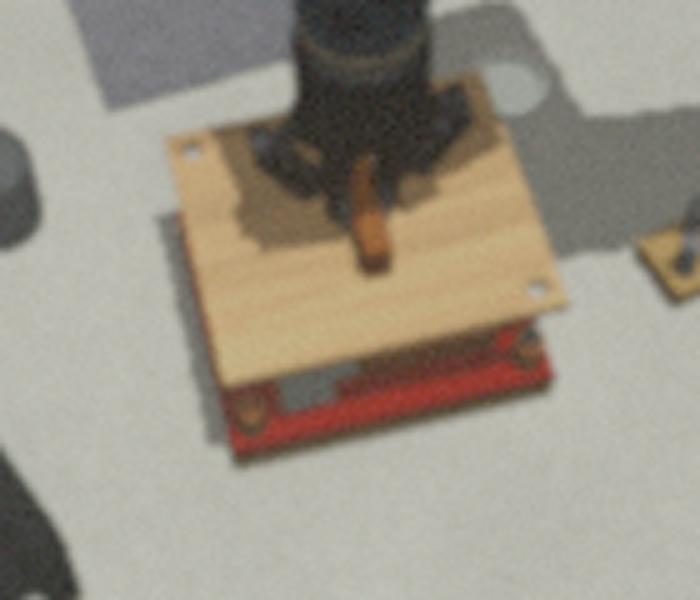

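Run:
```python
from h import *
a=cv2.imread("pics/w20.png")
l=cv2.resize(a[55:125,0:80],None,fx=5,fy=5,interpolation=cv2.INTER_CUBIC); r=cv2.resize(a[55:125,432:512],None,fx=5,fy=5,interpolation=cv2.INTER_CUBIC)
cv2.imwrite("pics/cw20.png",np.hstack([l,r]))
```

```text
(no output)
```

View pics/cw20.png

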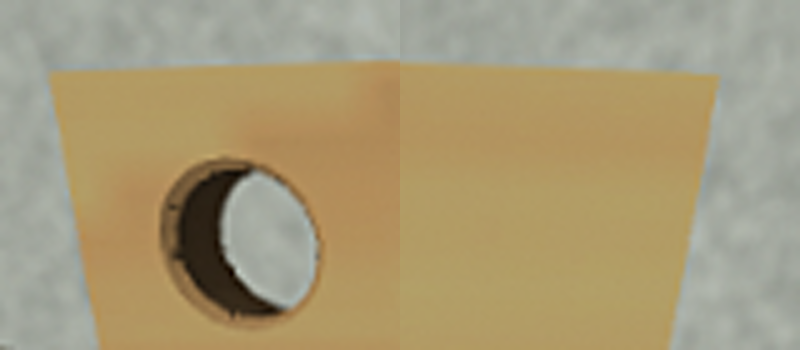

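```bash
cat > m5.py <<'E'
from fit import *
r=np.radians
o=S("w20",1,0,0,[((-105,90,8),(9.7,69.3)),((105,90,8),(495.3,69.7)),((-90,75,8),(47.8,103.4))])
for z in (None,.113,.110): h=rep(f"cover {z}",o,[.568,-.007,.11,r(-19.7)],fixz=z)
E
python3 m5.py
```

```text
cover None [567.4  -6.7 110.3] yaw -19.73
  res [] rms 0.09
cover 0.113 [568.6  -7.2 108.9] yaw -19.74
  res [('w20', [-105, 90, 8], [-1.3, -0.3]), ('w20', [105, 90, 8], [6.9, 0.2])] rms 2.88
cover 0.11 [567.4  -6.7 110. ] yaw -19.72
  res [] rms 0.35
```

Run:
```python
from h import *
a=cv2.imread("pics/w15.png")
f=lambda x,y:cv2.resize(a[y:y+50,x:x+66],None,fx=6,fy=6,interpolation=cv2.INTER_CUBIC)
cv2.imwrite("pics/cw15p.png",np.vstack([np.hstack([f(128,62),f(325,62)]),np.hstack([f(140,218),f(318,218)])]))
```

```text
(no output)
```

View pics/cw15p.png

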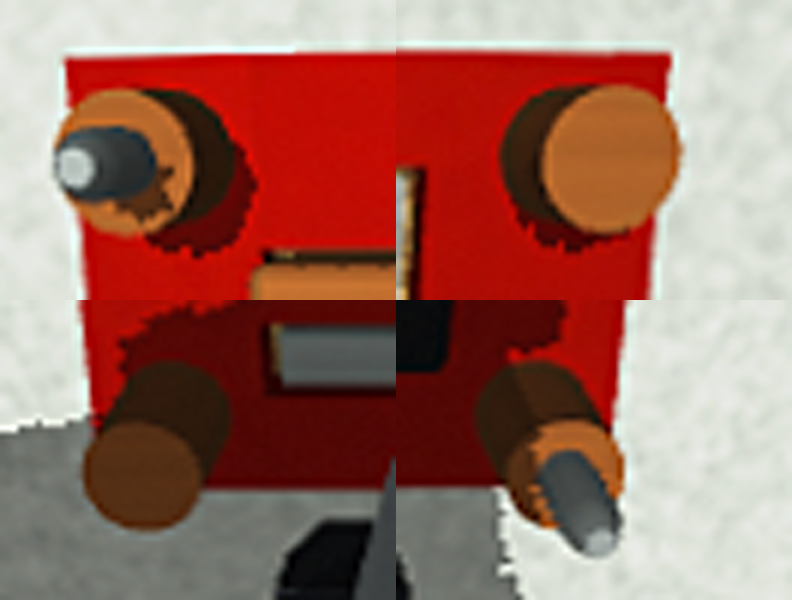

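```bash
cat > m6.py <<'E'
from fit import *
r=np.radians
def T(ox,oy,d): return S("w15",6,ox-.42,oy-.42,d)
A=T(128,62,[((-105,90,30),(66,58)),((-90,75,54),(125.5,162)),((-90,75,76),(75,167))])+T(325,62,[((105,90,30),(275,55)),((90,75,54),(215,159.5))])+T(140,218,[((-90,-75,54),(143,175))])+T(318,218,[((90,-75,54),(169.5,173)),((90,-75,76),(205,241))])
for z in (None,-.002,-.003): rep("tray",A,[.567,-.007,0,r(-20)],fixz=z)
B=[o for o in A if o[1][2]>.05]
x=rep("posts",B,[.567,-.007,0,r(-20)])
x,e=fit(A,[.567,-.007,0,r(-20)]); print(e.round(1).tolist())
E
python3 m6.py
```

```text
tray [567.7  -7.1  -2. ] yaw -19.64
  res [] rms 0.16
tray [ 5.677e+02 -7.100e+00 -5.000e-01] yaw -19.64
  res [] rms 0.16
tray [ 567.7   -7.2 -568.1] yaw -19.64
  res [] rms 0.33
posts [567.7  -7.   -1.9] yaw -19.63
  res [] rms 0.08
[[-0.1, -0.3], [0.0, 0.1], [0.2, 0.2], [-0.1, -0.3], [0.0, 0.0], [0.0, 0.0], [-0.1, 0.2], [-0.0, 0.1]]
```

Request:
apply_moves --pt "10 0.01 0.3 0.012 0" --pt "10 0.01 0.7 0.012 0" --pt "10 0.01 0.95 0.012 0" --pt "10 0.01 1.1 0.012 0" --pt "10 0.01 1.1 0.012 0" --pt "10 0.01 1.1 0.012 0"

```text
t: 27.7
tcp_pos: [0.5698, -0.0068, 0.095]
tool_rot: [0.407, -0.578, 0.578, -0.407]
force: [-0.2, -1.0, -3.0]
finger_gap: 0.193
```

Run:
```python
from h import *
from station import manip
shot(manip,"wrist","w21"); shot(manip,"scene","s21")
a=cv2.resize(cv2.imread("pics/w21.png")[55:135,0:100],None,fx=5,fy=5,interpolation=cv2.INTER_CUBIC)
s=cv2.resize(cv2.imread("pics/s21.png")[190:270,200:300],None,fx=5,fy=5,interpolation=cv2.INTER_CUBIC)
cv2.imwrite("pics/c21.png",np.vstack([a,s])[:, :])
go(manip,[.5684,-.0068,0.069],np.radians(-19.7))
```

```text
t 27.8 p [ 0.5699 -0.0068  0.0952] q6 [-0.208  0.644  1.686  0.     0.811  0.137] y [ 0.001 -0.    -1.   ] z [ 0.941 -0.338  0.001]
shift [ 0.017  0.872 -0.046] twist -0.004 (alt 18.0 ) F [-0.4  0.  -3.2] gap 0.193
```

View pics/c21.png

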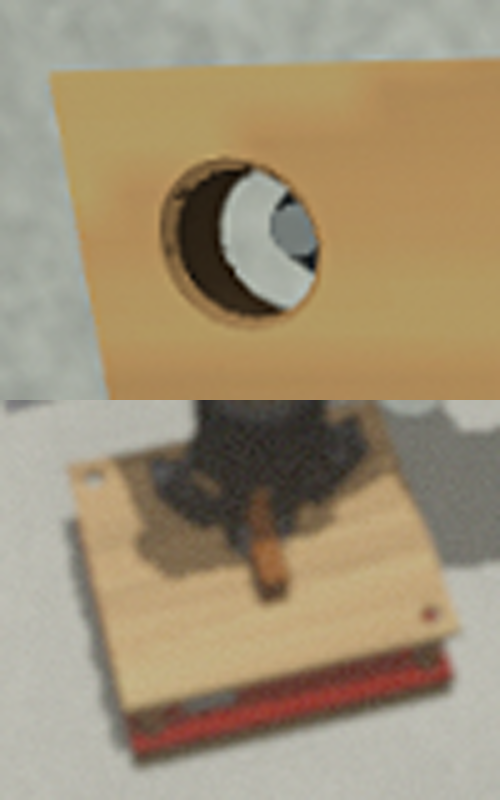

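```bash
cat >> m5.py <<'E'
x,e=fit(o,[.568,-.007,.11,r(-19.7)]); c=rd("w20")
a=x[3]; Rz=np.array([[np.cos(a),-np.sin(a),0],[np.sin(a),np.cos(a),0],[0,0,1]])
for zz in (8,0,-3,-4,-5): print(zz,proj(c,x[:3]+Rz@np.array([-.09,.075,zz/1000]))[0].round(1))
for d in ((1,0),(0,1)): print("1mm",d,(proj(c,x[:3]+Rz@np.array([-.09+d[0]/1e3,.075+d[1]/1e3,-.004]))[0]-proj(c,x[:3]+Rz@np.array([-.09,.075,-.004]))[0]).round(2))
E
python3 m5.py | tail -7
```

```text
8 [ 47.9 103.6]
0 [ 57.6 102.2]
-3 [ 61.  101.7]
-4 [ 62.1 101.5]
-5 [ 63.2 101.4]
1mm (1, 0) [ 2.02 -0.04]
1mm (0, 1) [-0.33 -2.16]
```

Request:
apply_moves --pt "10 0 0 -0.045 0" --pt "10 0 0.05 -0.045 0" --pt "10 0 0.05 -0.045 0"

```text
t: 28.18
tcp_pos: [0.5682, -0.0062, 0.0932]
tool_rot: [-0.407, 0.578, -0.578, 0.407]
force: [0.3, 0.9, -3.0]
finger_gap: 0.193
```

Run:
```python
from h import *
from station import manip
shot(manip,"wrist","w22"); shot(manip,"top","t22")
a=cv2.resize(cv2.imread("pics/w22.png")[75:135,15:95],None,fx=8,fy=8,interpolation=cv2.INTER_CUBIC)
cv2.imwrite("pics/c22.png",a)
s=cv2.resize(cv2.imread("pics/t22.png")[125:225,175:280],None,fx=6,fy=6,interpolation=cv2.INTER_CUBIC); cv2.imwrite("pics/ct22.png",s)
go(manip,[.5684,-.0068,0.069],np.radians(-19.7))
```

```text
t 28.27 p [ 0.5683 -0.0063  0.0933] q6 [-0.208  0.646  1.69   0.     0.805  0.137] y [-0.  0. -1.] z [ 0.941 -0.338 -0.   ]
shift [0.016 0.81  0.01 ] twist -0.004 (alt 18.0 ) F [ 0.8 -0.4 -2.6] gap 0.191
```

View pics/c22.png

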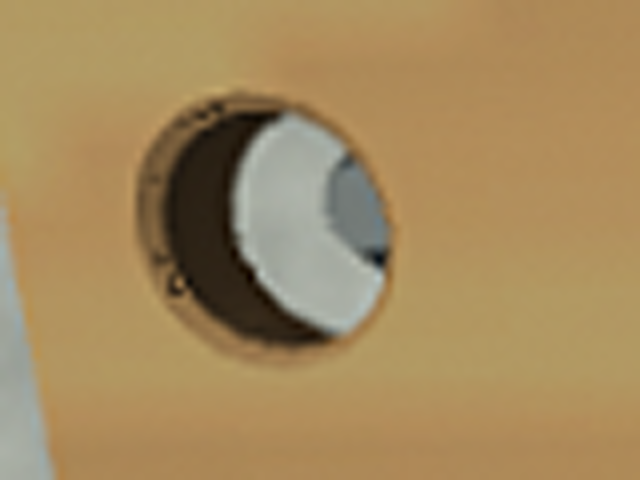

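View pics/ct22.png

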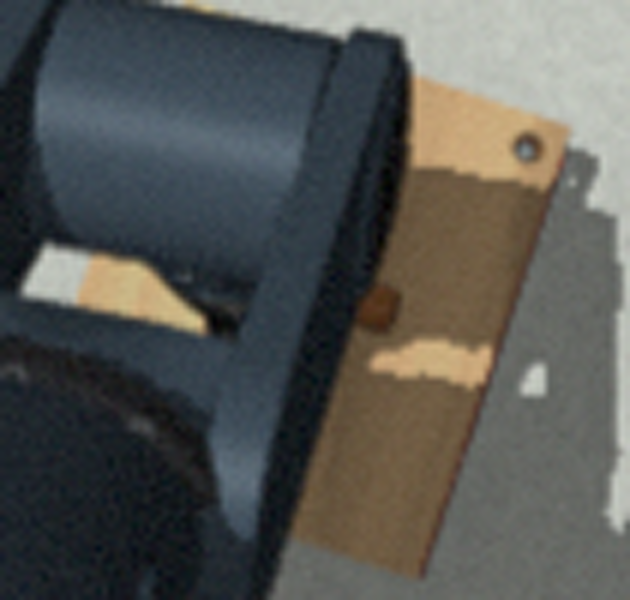

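Pin tip sits inside the hole in both wrist and top views. Descend gently, watching force.

Request:
apply_moves --pt "10 -0.01 0.1 0 0" --pt "10 -0.01 0.2 0 0" --pt "10 -0.01 0.3 0 0" --pt "10 -0.01 0.3 0 0"

```text
t: 28.78
tcp_pos: [0.5681, -0.0059, 0.0839]
tool_rot: [-0.407, 0.579, -0.578, 0.407]
force: [0.1, 0.3, -2.8]
finger_gap: 0.193
```

Run:
```python
from h import *
from station import manip
shot(manip,"wrist","w23"); shot(manip,"top","t23")
a=cv2.resize(cv2.imread("pics/w23.png")[75:135,15:95],None,fx=6,fy=6,interpolation=cv2.INTER_CUBIC)
s=cv2.resize(cv2.imread("pics/t23.png")[135:165,245:285],None,fx=12,fy=12,interpolation=cv2.INTER_CUBIC); cv2.imwrite("pics/c23.png",np.vstack([a,s]))
go(manip,[.5684,-.0068,0.069],np.radians(-19.7))
```

```text
t 28.88 p [ 0.5684 -0.006   0.0842] q6 [-0.207  0.661  1.694  0.     0.786  0.137] y [-0.  0. -1.] z [ 0.941 -0.338 -0.   ]
shift [0.025 0.507 0.01 ] twist -0.004 (alt 18.0 ) F [ 0.4 -0.4 -3. ] gap 0.192
```

View pics/c23.png

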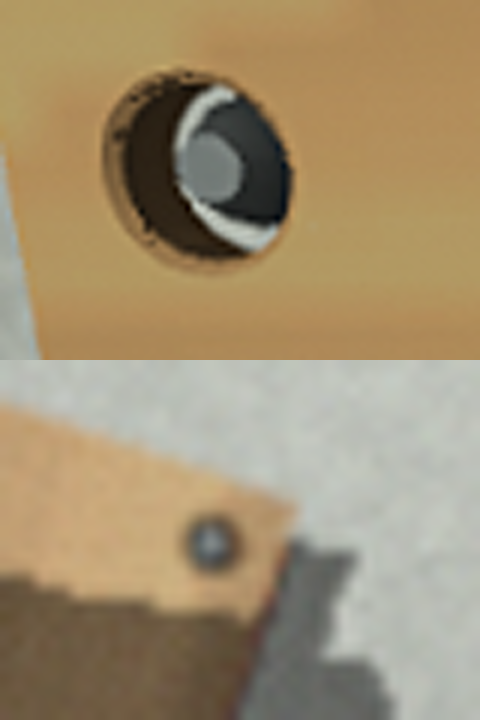

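Both pins are in their holes and well centred. Continue down to the posts.

Request:
apply_moves --pt "10 0 0.1 0 0" --pt "10 0 0.2 0 0" --pt "10 0 0.3 0 0" --pt "10 0 0.38 0 0" --pt "10 0 0.43 0 0" --pt "10 0 0.46 0 0" --pt "10 0 0.46 0 0"

```text
t: 29.75
tcp_pos: [0.5684, -0.006, 0.0705]
tool_rot: [-0.407, 0.578, -0.578, 0.407]
force: [-0.1, 1.0, -3.2]
finger_gap: 0.195
```

Request:
apply_moves --pt "10 0 0.03 0 0" --pt "10 0 0.06 0 0" --pt "10 0 0.06 0 0"

```text
t: 30.12
tcp_pos: [0.5685, -0.006, 0.0689]
tool_rot: [0.407, -0.578, 0.578, -0.407]
force: [-0.8, 0.2, -1.0]
finger_gap: 0.19
```

Request:
apply_moves --pt "10 0 0.015 0 0" --pt "10 0 0.02 0 0" --pt "10 0 0.02 0 0"

```text
t: 30.5
tcp_pos: [0.5685, -0.006, 0.0689]
tool_rot: [0.407, -0.578, 0.578, -0.407]
force: [-2.4, 0.5, 5.5]
finger_gap: 0.19
```

Bearing at exactly seat height (8.5 N change, TCP height unchanged). Release and rise.

Request:
apply_moves --pt "20 0 0 0 0" --pt "30 0 0 0 0" --pt "35 0 0 0 0" --pt "35 0 0 0 0" --pt "35 0 -0.4 0 0" --pt "35 0 -1.2 0 0" --pt "40 0 -2.6 0 0" --pt "40 0 -4 0 0" --pt "40 0 -4.5 0 0" --pt "40 0 -4.5 0 0"

```text
t: 31.75
tcp_pos: [0.5688, -0.0061, 0.2042]
tool_rot: [0.406, -0.578, 0.579, -0.407]
force: [0.3, -0.1, -0.3]
finger_gap: 0.47
```

Run:
```python
from h import *
from station import manip
shot(manip,"wrist","w24"); shot(manip,"scene","s24")
s=cv2.resize(cv2.imread("pics/s24.png")[90:350,120:400],None,fx=2.6,fy=2.3,interpolation=cv2.INTER_CUBIC); cv2.imwrite("pics/cs24.png",s)
```

```text
(no output)
```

View pics/w24.png

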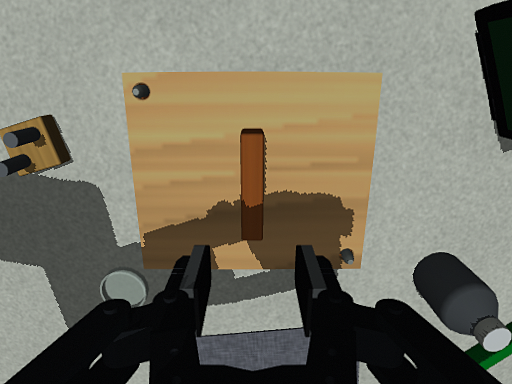

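View pics/cs24.png

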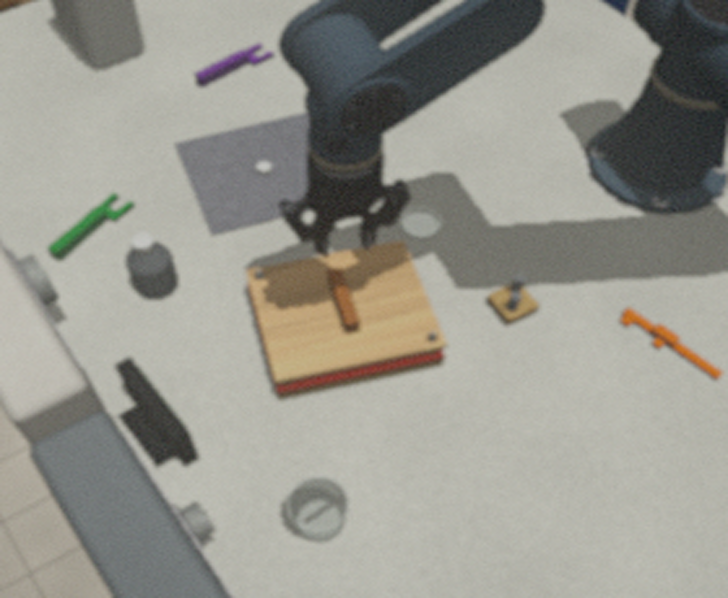

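Cover sits over both pins ((141,91) and (347,256)); quick level check by fit, then hand in.

Run:
```python
from fit import *
o=S("w24",1,0,0,[((-105,90,8),(123,72)),((105,90,8),(382,73)),((105,-90,8),(360,268)),((-105,-90,8),(144,268)),((-90,75,8),(141,91)),((90,-75,8),(347,256))])
rep("cover",o,[.568,-.007,.05,np.radians(-19.7)])
from station import manip
s=manip.sense(); print(s["t"],s["force"].round(1),abs(s["qd"]).max())
print(manip.sign_off())
```

```text
cover [568.   -7.8  52.5] yaw -19.86
  res [('w24', [90, -75, 8], [-0.8, -1.1])] rms 0.62
31.85 [ 0.1 -0.  -0.3] 0.019034426863460848
the job is handed in; nothing more can be done
None
```

The job is done and handed in at 31.9 s. The scraper and then the black spanner went into their cut-outs. Each was held until it touched the floor (about 10–12 N rise) and then released. After that the cover was lowered over both pins until it rested on the posts (about 8.5 N rise), released, and the gripper drawn clear.

**Checks that passed**
- **Tools:** the wrist pictures before covering showed both tools flat and fully inside their outlines, with the caliper still in place.
- **Cover:** the last wrist and scene pictures show it level with a pin in each hole. The fit from the wrist picture put its underside at 52.5 mm, against a tray fit about 2 mm below true, so it agrees with the 54 mm seat. Its turn was −19.9° against the tray's −19.7°.
- **Bystanders:** those visible in the last pictures (cap, bottle, cup, dish, vials and look-alikes) appear undisturbed. I compared these by eye only.

**Checks that disagreed**
- **Camera height:** the wrist camera generally read 2–4 mm too low, so I worked from relative measurements.
- **Cover alignment:** just above the pins, the calculated cover position and the pin seen through its hole differed by about 1.5 mm along the tray's x. The measured tool position supported the pin view, so I corrected by that before lowering.

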